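Set the jigger's template gap with a setting gauge

ROBOT

A 7-joint arm with a two-finger parallel gripper is mounted at the origin on the work surface. World frame = base frame: x ahead of the robot, y to its left, z up, the work surface at z = 0. Lengths are in m, angles in rad, forces in N, time in s.
With the tool pointing down it reaches from about 0.425 to 0.925 m from the base axis. Payload 6.8 kg.
Tool frame: the origin (TCP) lies at the very end of the fingers, on their centre line; the grasp point (between the pads) lies 19 mm behind it; z points along the fingers, x is the direction in which the jaws open and shut, and the axes are right-handed (so a half turn about z gives the same grasp; the last joint's range is limited). The gripper opens to 85 mm and grips with 20 to 120 N. Pads are 22 mm wide; open, the fingers measure 114 mm over their backs; the gripper's body (76 mm by 85 mm) begins 54 mm behind the grasp point. The pads swing forward as they close: fully open they stand 13 mm farther back than shut.
Start: joints at [-1.348, 0.477, 0.022, 1.555, -0.011, 1.109, -0.083], TCP at [0.219, 0.638, 0.231] pointing down, gripper open.
Joint ranges: [-2.96, 2.96], [-0.34, 2.1], [-1.41, 1.46], [0.24, 2.44], [-1.37, 4.51], [0.17, 1.92], [-2.96, 2.96]. Speed limits (rad/s): [2.39, 2.39, 3.14, 3.14, 3.14, 3.14, 3.14].

INTERFACE

Orientations are given as a rotation vector (axis times angle).
In Python, from bench import get_obs, imaging, hand_in gives the robot as it stands.
- The arm moves only by the tool send_rows, never from a script. Its argument "motion" is a list of rows, each an object with "dp": the shift along the world's x, y, z in m, a list of three; "rot": the turn, a rotation vector about the world's x, y, z in rad, a list of three; "grip": the finger opening in m, from 0 to 0.0854. In form: [{"dp": [dx, dy, dz], "rot": [ax, ay, az], "grip": grip}, ...]. A call has 1 to 20 rows; each row shifts and turns the pose as measured when the row begins; what a row does not reach is not made up. A row lasts 1/8 s, in which the tool goes at most 62.5 mm and 10.7 degrees, less where a joint would pass 70% of its speed; a pose out of reach is approached as far as the arm can. A call is refused whole if a number of a shift passes 0.0625 or a number of a turn 0.188, either way. A call with a gripper value outside its range is refused whole. The fingers move at their own pace and stop on an object; "grip_force" is the grip in N (left out, the last holds). Time passes only in rows, so rows that do not move let the fingers close. It gives the time, the measured TCP pose, the force and the opening at its end, in the units of the state.
- get_obs(): the state, without advancing time (a new reading comes with each control period).
- imaging.grab_frame(name): name is "scene" or "top" or "wrist"; returns a dict with "img" (384x512x3 uint8, red, green, blue), "fx", "fy", "cx", "cy" (pixels), "R" (3x3) and "t" (3): a world point X has camera coordinates R X + t. Camera axes: x right, y down, z forward; pixel columns grow to the right and rows downward; lengths in m; the calibration is good to about 2 mm. A picture is of the moment at which its call begins. There is no depth.
- hand_in(): hands the job in, once; it reports no verdict.
The state is a dict: "clock": time; "joints": joint angles; "qvel": joint speeds; "tau": joint torques, N m; "tcp_pos": TCP position; "orientation": TCP orientation; "contact_force": force on the tool from outside, world axes, zero at the start; "moment": the same for the moment, N m; "grip_width": finger opening in m.
Only numpy, scipy, OpenCV 4.12 (cv2) and the standard library are available. Lean on these libraries where they do the work, as an engineer would, in place of code of your own. Each camera call takes 0.05 s, during which the arm holds its last target. There are 200 camera calls.

TASK

Set the pottery jigger for 6 mm ware: slide the 6 mm setting gauge (green grip) flat under the steel template blade so that its tip comes out behind, then turn the black knob on top of the jigger until the gauge just drags: it still pulls by hand, but with a light, definite resistance. Never nip it hard, leave the other things where they are, and leave the gauge sitting in the gap, just dragging, so that the locknut can be tightened over it.

Things in the scene. Friction and masses are not known exactly. Their poses are not given: they have to be found in the camera images.
- jigger: Blue bench jigger (plate-forming machine), fixed to the bench: wheel head 280 mm across, a column at its +y side, and an arm, locked down, from the column to above the wheel. Its end carries a slide housing (54 x 60 mm, top 244 mm above the bench) with the template blade below and the knob above. Origin: on the bench under the wheel's axis; -x is the operator's side; y runs along arm and blade.
- gap (a point): Point under the middle of the blade's lower edge, about at the top (92 mm above the bench) of the flat white plaster bat, 260 mm across, on the wheel; jigger frame x 0, y 40 mm. +x: the way the gauge is slid in. Blade: steel, 6 mm thick (x), 104 wide (y), 36 high. The gap starts 0.6 to 4.1 mm wider than the gauge; blade and bat are set by hand, over 1 mm up or down, so positions do not tell the fit.
- screw_grip (a point): Middle of the adjusting knob: black, fluted, round, 40 mm across, 26 mm high (13 mm above and below this point), vertical axis, 288 mm above the bench, free all round and above. It does not rise or sink as it turns. Below it 30 mm of thin neck, 18 mm across, with the brass locknut (26 mm across, loose, left alone) at its foot.
- screw (a joint): Angle of the adjusting knob, rad; clockwise from above is positive and lowers the blade by 6 mm a turn (0.95 mm a radian); stops at -1.5 and 8. It counts turns only: the height of the blade at 0 is not known. Friction (0.06 N m) holds it where it is left. Once the blade touches the gauge, the nip grows by about 17 N per radian (18 N per mm), far too little to feel at the knob.
- gauge6_grip (a point): Middle of the grip of the 6 mm setting gauge (loose, 0.14 to 0.22 kg): a steel strip 6 mm thick, 26 wide, 150 long, with an upright green grip block on it, 32 mm long (x), 16 thick (y), 46 high. The point lies 32 mm above the strip's underside, 20 mm below the block's top, 20 mm from the strip's rear end and 130 mm from its tip. Axes: x along the strip to its tip, z up.
- gauge6_tip (a point): Middle of the 6 mm gauge's tip end, 3 mm above its underside. The last 8 mm of the strip are only 3 mm thick.
- gauge6: The 6 mm gauge; origin on its underside below the grip block; x to the tip. In the gap, the pull along -x that slides it is about 1.2 times the nip (0.95 to 1.45, depending on the surfaces) plus 1 N; held still after a pull, the force eases by up to a quarter. A right, light drag is a pull of 5 to 7 N; a gauge not yet nipped takes only 1 to 2 N.
- gauge10: The other gauge, to be left alone: the same shape in brass, 10 mm thick, with an orange grip. Origin on its underside below the grip block; x to the tip.
- bowl: Grey clay bowl, 116 mm across, 62 mm high, left alone. Origin under its centre.
- bottle: White bottle with a blue cap, 52 mm across, 130 mm high, left alone. Origin under its centre.
- cup: White cup, 72 mm across, 75 mm high, left alone. Origin under its centre.
- pull_grip (a point): Middle of the jigger's black pull-down grip, 28 mm thick, 65 mm long, sticking out of the arm's end towards -y, 193 mm above the bench; in the way of the gripper only. It stays put.
Things that resemble listed ones, but are neither listed nor needed, are in the scene too. Of the things that look like the gauge6, the largest one is meant.

How it is judged:
On the way:
1. the 6 mm gauge lies flat on the bat in the gap, its tip out behind the blade (x of gauge6_tip in the frame of gap between 0.005 and 0.12 m and y of gauge6_tip in the frame of gap between -0.045 and 0.045 m and z of gauge6_tip in the frame of gap below 0.006 m and angle between gauge6's own z axis and vertical below 0.04 rad), for 0.2 s.
At the end, for the whole second after the job is handed in: The 6 mm gauge lies at rest and flat (within 0.04 rad) on the bat under the blade, its tip 3 to 120 mm past the blade's middle plane and within 45 mm of the blade's middle sideways, and the blade nips it with 2 to 10 N (it just drags) (x of gauge6_tip in the frame of gap between 0.003 and 0.12 m and y of gauge6_tip in the frame of gap between -0.045 and 0.045 m and angle between gauge6's own z axis and vertical below 0.04 rad and linear speed of gauge6 below 0.01 m/s and contact force between gauge6 and jigger between 2 and 10 N); the robot touches nothing.
It fails at once if the gauge is nipped or jammed under the blade with more than 30 N (contact force between gauge6 and jigger above 30 N).
It fails at once if the other gauge is moved by more than 20 mm (distance of gauge10 from where it was at the start of the episode above 0.02 m).
It fails at once if the bowl, the bottle or the cup is moved by more than 20 mm (distance of any of bowl, bottle, cup from where it was at the start of the episode above 0.02 m).
It also fails if it takes over 72 s, if anything falls off the work surface, if the arm or the gripper's body presses on something with over 40 N, if the wrist force passes 120 N, or if a joint passes its speed limit or range.

## Working session

There is one attempt and no reset: what is moved stays moved. The work goes in short steps, Python scripts to look and compute and a tool call to move; the robot and the scene stay as the last step left them, time stands still between calls to the robot, and variables do not carry over. Pictures are saved under pics/ and viewed, about 8 in all and at most 12, crops included, and the job is handed in when it is done.

Besides the shell and the picture viewer there is one more tool, called after "Emit:" as name([rows], argument=value, ...), one row to a line, values as JSON. send_rows: Moves the arm, as the interface text tells. Its arguments: {"type":"object","properties":{"motion":{"type":"array","items":{"type":"object","properties":{"dp":{"type":"array","items":{"type":"number"}},"rot":{"type":"array","items":{"type":"number"}},"grip":{"type":"number"}}}},"grip_force":{"type":"number"}},"required":["motion"]}

```bash
mkdir -p pics; ls
cat > h.py <<'E'
import numpy as np, cv2
from bench import get_obs, imaging, hand_in
def save(f,name,box=None,s=1):
    im=f["img"][:,:,::-1]
    if box: im=im[box[1]:box[3],box[0]:box[2]]
    cv2.imwrite("pics/"+name,cv2.resize(im,None,fx=s,fy=s,interpolation=cv2.INTER_CUBIC))
def ray(f,u,v):
    d=np.array([(u-f["cx"])/f["fx"],(v-f["cy"])/f["fy"],1.]);R=np.array(f["R"]);t=np.array(f["t"])
    return -R.T@t, R.T@d
def onz(f,u,v,z):
    c,d=ray(f,u,v); return c+d*(z-c[2])/d[2]
def proj(f,X):
    p=np.array(f["R"])@np.array(X)+np.array(f["t"]); return np.array([f["fx"]*p[0]/p[2]+f["cx"],f["fy"]*p[1]/p[2]+f["cy"]])
def tri(fs,uvs):
    A=np.zeros((3,3));b=np.zeros(3)
    for f,(u,v) in zip(fs,uvs):
        c,d=ray(f,u,v);d/=np.linalg.norm(d);P=np.eye(3)-np.outer(d,d);A+=P;b+=P@c
    return np.linalg.solve(A,b)
E
python3 - <<'E'
from h import *
import pickle
fs={n:imaging.grab_frame(n) for n in("scene","top")}
pickle.dump(fs,open("f0.pkl","wb"))
for n in fs: save(fs[n],n+"0.png",s=1.5); print(n,-np.array(fs[n]["R"]).T@fs[n]["t"])
print(get_obs())
E
```

```text
pics
scene [ 0.93339697 -0.26785211  1.02398068]
top [ 0.24860107 -0.02810261  1.53478081]
{'clock': 0.1, 'joints': array([-1.34812224,  0.47773915,  0.02234264,  1.55633954, -0.0115072 ,
        1.1092904 , -0.0831097 ]), 'qvel': array([-8.92667190e-04, -2.02043533e-03, -2.11233339e-05, -2.32212799e-03,
       -1.21709324e-03, -1.01311280e-03,  6.04786094e-04]), 'tau': array([ 3.83900246e-03, -5.97764182e+01,  1.61317628e+00, -2.81953597e+01,
        1.27425665e-02,  4.95242479e-03,  3.50657061e-06]), 'tcp_pos': array([0.21906014, 0.6379084 , 0.23041387]), 'orientation': array([ 2.55599404e+00,  1.82480410e+00, -1.99760587e-03]), 'contact_force': array([ 0.64079944, -0.4220601 ,  0.12313672]), 'moment': array([ 0.02963299,  0.00330444, -0.06358087]), 'grip_width': 0.08572395739232454}
```

View pics/scene0.png

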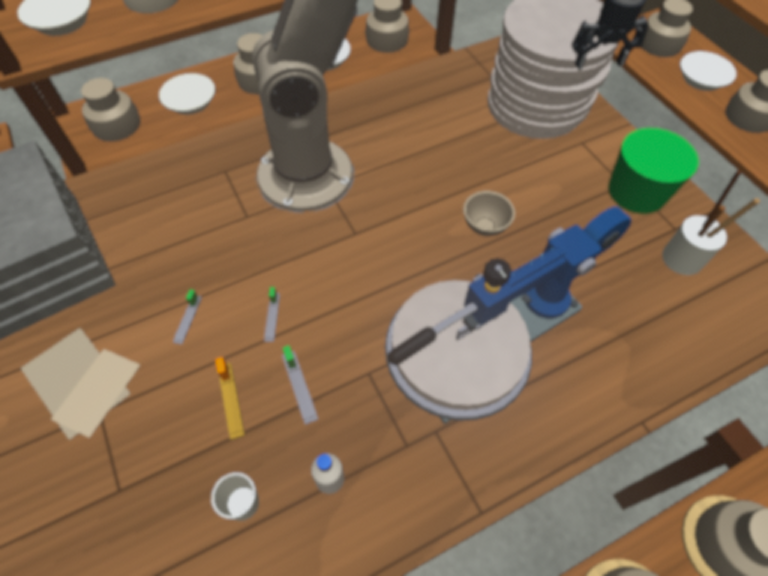

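View pics/top0.png

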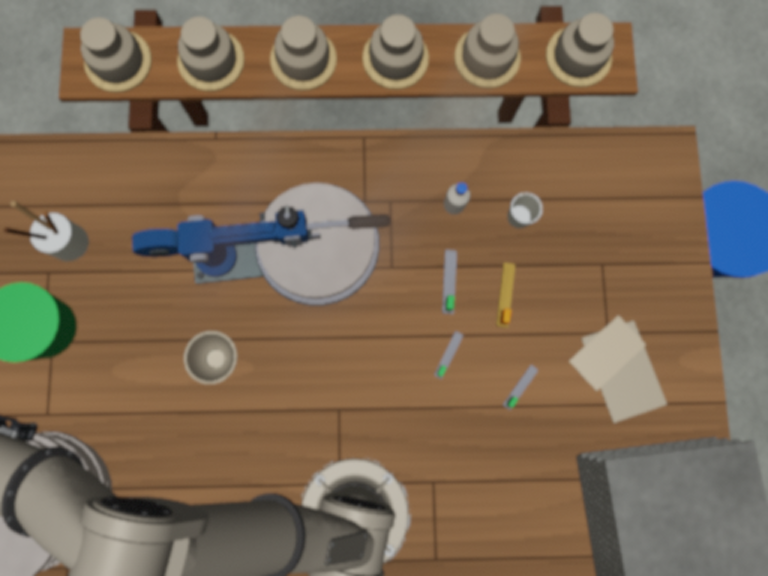

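Candidates for the gauge in the top view (shown px): green-grip strips at (450,280), which is the largest, plus (449,355) and (521,387), both smaller. The orange one at (507,294) is gauge10. I choose (450,280). The jigger's wheel is at (317,243) and its knob at (287,216). One close crop to check.

Run:
```python
from h import *
import pickle
fs=pickle.load(open("f0.pkl","rb"))
a=cv2.resize(fs["top"]["img"][110:220,150:360,::-1],None,fx=3.8,fy=3.8,interpolation=cv2.INTER_CUBIC)[:, :798]
cv2.imwrite("pics/c_top.png",a)
save(fs["scene"],"c_sc.png",(170,150,390,300),3.6)
```

```text
(no output)
```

View pics/c_top.png

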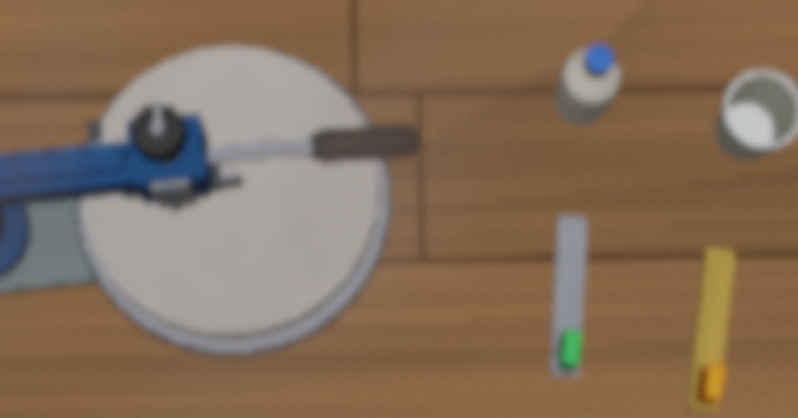

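View pics/c_sc.png

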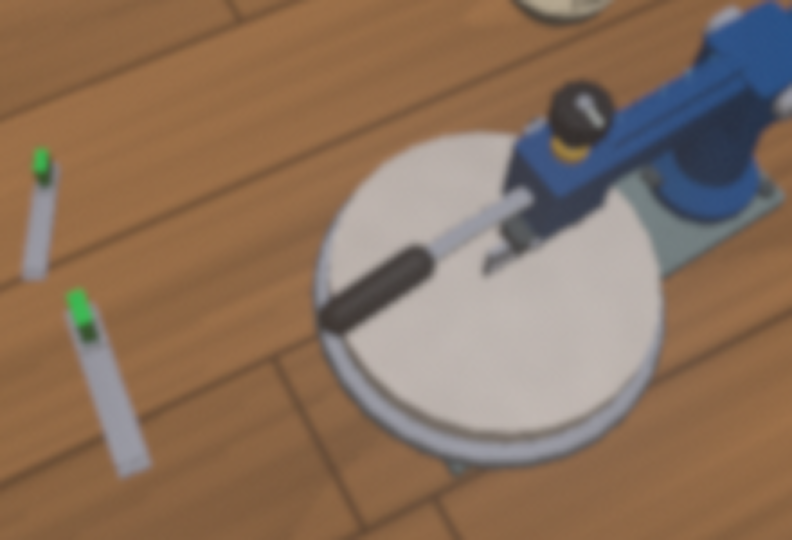

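Run:
```python
from h import *
import pickle
fs=pickle.load(open("f0.pkl","rb"));T=fs["top"];S=fs["scene"]
t=lambda x,y:(150+x/3.8,110+y/3.8); s=lambda x,y:(170+x/3.6,150+y/3.6)
np.set_printoptions(precision=4,suppress=True)
P=lambda n,ut,us,z:print(n,"top",onz(T,*t(*ut),z),"scene",onz(S,*s(*us),z) if us else "", "tri",tri((T,S),(t(*ut),s(*us))) if us else "")
P("tip",(572,216),(134,470),.006)
P("rear",(565,374),None,.006)
P("griptop",(572,341),(79,302),.052)
P("knobtop",(157,122),(580,100),.301)
P("knobmid",(157,132),(583,113),.288)
P("bat",(229,191),(493,285),.092)
P("pull near",(315,146),(432,255),.193)
P("pull far",(418,141),(332,322),.193)
P("pull rod",(212,152),(530,198),.193)
P("blade end low",(240,182),(488,273),.1)
for n,q in(("bowl",(0,0)),):pass
P("bottle",(585,100),None,.03)
```

```text
tip top [ 0.5862 -0.2366  0.006 ] scene [ 0.5891 -0.2357  0.006 ] tri [ 0.5874 -0.2364  0.0018]
rear top [ 0.4389 -0.2246  0.006 ] scene  tri 
griptop top [ 0.4626 -0.226   0.052 ] scene [ 0.457  -0.2221  0.052 ] tri [ 0.4614 -0.2236  0.0618]
knobtop top [0.598  0.1142 0.301 ] scene [0.5928 0.1153 0.301 ] tri [0.5959 0.1128 0.3071]
knobmid top [0.5938 0.1156 0.288 ] scene [0.5963 0.1183 0.288 ] tri [0.5951 0.1173 0.2868]
bat top [0.5939 0.075  0.092 ] scene [0.6092 0.07   0.092 ] tri [0.6003 0.0777 0.0676]
pull near top [ 0.6066 -0.0026  0.193 ] scene [0.6049 0.0071 0.193 ] tri [0.6064 0.0008 0.2006]
pull far top [ 0.6096 -0.0871  0.193 ] scene [ 0.6184 -0.0796  0.193 ] tri [ 0.6137 -0.0827  0.1855]
pull rod top [0.6026 0.0816 0.193 ] scene [0.597  0.0934 0.193 ] tri [0.601  0.0839 0.2066]
blade end low top [0.5999 0.0648 0.1   ] scene [0.6014 0.069  0.1   ] tri [0.6008 0.0667 0.1006]
bottle top [ 0.6906 -0.2496  0.03  ] scene  tri
```

The top crop shows the chosen strip from (572,216) at the tip to (565,374) at the rear, clearly the largest green one. The scene crop agrees. The knob is at about (0.595, 0.117) and the jigger yaw about +0.09. Now moving over the gauge.

Emit:
send_rows([
  {"dp": [0.025, -0.04, 0.035], "rot": [0, 0, 0.025], "grip": 0.06},
  {"dp": [0.025, -0.04, 0.035], "rot": [0, 0, 0.025], "grip": 0.06},
  {"dp": [0.03, -0.052, 0], "rot": [0, 0, 0.025], "grip": 0.06},
  {"dp": [0.03, -0.052, 0], "rot": [0, 0, 0.025], "grip": 0.06},
  {"dp": [0.03, -0.052, 0], "rot": [0, 0, 0.025], "grip": 0.06},
  {"dp": [0.03, -0.052, 0], "rot": [0, 0, 0.025], "grip": 0.06},
  {"dp": [0.02, -0.056, 0], "rot": [0, 0, 0.025], "grip": 0.06},
  {"dp": [0.02, -0.056, 0], "rot": [0, 0, 0.025], "grip": 0.06},
  {"dp": [0.02, -0.056, 0], "rot": [0, 0, 0.025], "grip": 0.06},
  {"dp": [0.01, -0.06, 0], "rot": [0, 0, 0.025], "grip": 0.06},
  {"dp": [0.01, -0.06, 0], "rot": [0, 0, 0], "grip": 0.06},
  {"dp": [0, -0.06, 0], "rot": [0, 0, 0], "grip": 0.06},
  {"dp": [0, -0.06, 0], "rot": [0, 0, 0], "grip": 0.06},
  {"dp": [0, -0.06, 0], "rot": [0, 0, 0], "grip": 0.06},
], grip_force=40)

```text
clock: 1.85
tcp_pos: [0.4687, -0.1398, 0.2978]
orientation: [2.288, 2.148, -0.007]
contact_force: [1.2, 0.3, -0.3]
grip_width: 0.0601
```

Emit:
send_rows([
  {"dp": [-0.004, -0.043, -0.04], "rot": [0, 0, -0.012], "grip": 0.06},
  {"dp": [-0.004, -0.043, -0.04], "rot": [0, 0, 0], "grip": 0.06},
  {"dp": [0, 0, -0.04], "rot": [0, 0, 0], "grip": 0.06},
  {"dp": [0, 0, 0], "rot": [0, 0, 0], "grip": 0.06},
])

```text
clock: 2.35
tcp_pos: [0.4587, -0.234, 0.1756]
orientation: [2.308, 2.122, -0.006]
contact_force: [-1.0, -0.8, 0.7]
grip_width: 0.0599
```

Run:
```python
from h import *
import pickle
f=imaging.grab_frame("wrist");pickle.dump(f,open("w1.pkl","wb"));save(f,"w1.png",s=1.5)
o=get_obs();print(o["tcp_pos"],o["orientation"],o["joints"])
for X in((.459,-.226,.052),(.5875,-.236,.006),(.439,-.2246,.006)):print(proj(f,X)*1.5)
```

```text
[ 0.45999841 -0.23484805  0.17744549] [ 2.30572054  2.11971589 -0.00378824] [-0.1435532   0.31031386  0.59548674  2.02265    -0.21938465  0.86345866
  2.05874745]
[394.40194811 276.35438236]
[392.32791795 422.95736324]
[392.6179863  228.91297329]
```

View pics/w1.png

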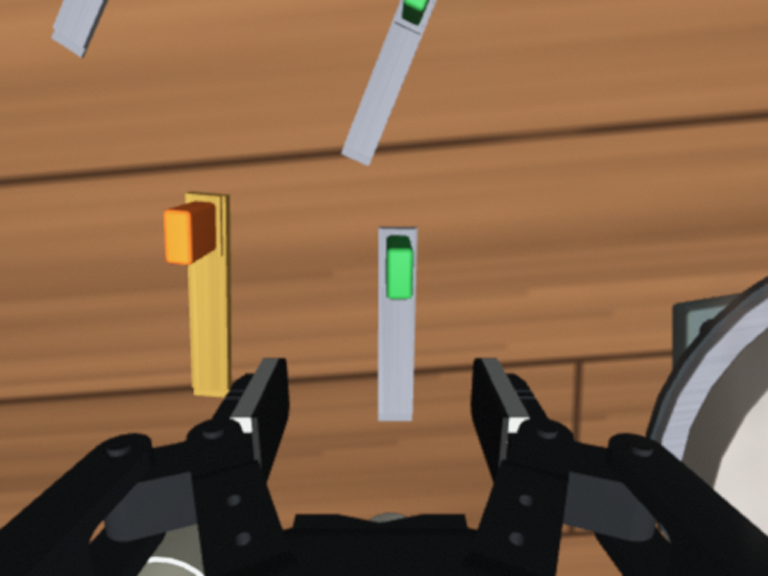

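The wrist view shows the gauge's green grip top at (400,273), tip at (396,420) and rear at (397,228), about as predicted. The two small look-alikes sit above it, and gauge10 is at the left.

Run:
```python
from h import *
import pickle
f=pickle.load(open("w1.pkl","rb"))
for u,v,z in((400,273,.052),(396,420,.006),(397.5,228,.006),(387,240,.052),(412,240,.052),(387,299,.052),(412,299,.052)):print(onz(f,u/1.5,v/1.5,z))
```

```text
[ 0.45723169 -0.22257945  0.052     ]
[ 0.58514709 -0.23302269  0.006     ]
[ 0.43865535 -0.22130257  0.006     ]
[ 0.43704969 -0.22863134  0.052     ]
[ 0.43822638 -0.21433749  0.052     ]
[ 0.47262199 -0.23143498  0.052     ]
[ 0.47383137 -0.21658352  0.052     ]
```

Emit:
send_rows([
  {"dp": [-0.002, 0.012, -0.05], "rot": [0, 0, 0.004], "grip": 0.05},
  {"dp": [0, 0, -0.05], "rot": [0, 0, 0], "grip": 0.05},
  {"dp": [0, 0, -0.04], "rot": [0, 0, 0], "grip": 0.05},
  {"dp": [0, 0, 0], "rot": [0, 0, 0], "grip": 0.05},
])

```text
clock: 2.9
tcp_pos: [0.4671, -0.2215, 0.0425]
orientation: [2.285, 2.124, 0.014]
contact_force: [-0.1, 0.2, -0.2]
grip_width: 0.0504
```

```bash
python3 -c "
from h import *
o=get_obs();print(o['tcp_pos'],o['orientation'],np.linalg.norm(o['orientation']),o['contact_force'])"
```

```text
[ 0.46711478 -0.22145492  0.04251378] [2.28518268 2.12398004 0.0136582 ] 3.11986179578446 [-0.06746702  0.22566225 -0.20977458]
```

```bash
cat >> h.py <<'E'
from scipy.spatial.transform import Rotation as Ro
def st():
    o=get_obs();M=Ro.from_rotvec(o['orientation']).as_matrix()
    print(o['clock'],"tcp",o['tcp_pos'].round(4),"x-yaw",round(np.arctan2(M[1,0],M[0,0]),4),"toolz",M[:,2].round(4),"fix",np.cross(M[:,2],[0,0,-1]).round(4),"j",o['joints'].round(2),"F",o['contact_force'].round(2),"M",o['moment'].round(2),"g",round(o['grip_width'],4))
E
python3 -c "
from h import *
st()"
```

```text
2.9 tcp [ 0.4671 -0.2215  0.0425] x-yaw 1.4976 toolz [ 0.0212 -0.01   -0.9997] fix [0.01   0.0212 0.    ] j [-0.03  0.52  0.45  2.11 -0.41  0.56  2.21] F [-0.07  0.23 -0.21] M [ 0.04  0.02 -0.01] g 0.0504
```

Emit:
send_rows([
  {"dp": [-0.009, -0.0015, 0], "rot": [0.01, 0.021, -0.006], "grip": 0.05},
  {"dp": [0, 0, 0], "rot": [0, 0, 0], "grip": 0.05},
])

```text
clock: 3.15
tcp_pos: [0.4608, -0.2238, 0.0468]
orientation: [2.304, 2.13, 0.005]
contact_force: [1.1, -0.7, 0.3]
grip_width: 0.0502
```

```bash
python3 -c "
from h import *
st()"
```

```text
3.15 tcp [ 0.4608 -0.2238  0.0468] x-yaw 1.4922 toolz [ 5.1e-03 -7.0e-04 -1.0e+00] fix [0.0007 0.0051 0.    ] j [-0.03  0.52  0.46  2.11 -0.4   0.59  2.2 ] F [ 1.09 -0.73  0.26] M [ 0.03 -0.05 -0.02] g 0.0502
```

Emit:
send_rows([
  {"dp": [-0.003, 0.001, -0.012], "rot": [0.001, 0.005, 0], "grip": 0.05},
  {"dp": [0, 0, -0.011], "rot": [0, 0.003, 0], "grip": 0.05},
  {"dp": [0, 0, -0.008], "rot": [0, 0.003, 0], "grip": 0.05},
  {"dp": [0, 0, 0], "rot": [0, 0, 0], "grip": 0.05},
])

```text
clock: 3.65
tcp_pos: [0.4591, -0.2229, 0.0156]
orientation: [-2.305, -2.132, 0.004]
contact_force: [-0.1, -0.4, -0.2]
grip_width: 0.0496
```

```bash
python3 -c "
from h import *
st()"
```

```text
3.65 tcp [ 0.4591 -0.2229  0.0156] x-yaw 1.4927 toolz [-3.e-03 -2.e-04 -1.e+00] fix [ 0.0002 -0.003   0.    ] j [ 0.    0.57  0.42  2.12 -0.44  0.54  2.23] F [-0.12 -0.43 -0.25] M [-0.07  0.   -0.05] g 0.0496
```

Emit:
send_rows([
  {"dp": [0, 0, 0], "rot": [0, 0, 0], "grip": 0.01},
  {"dp": [0, 0, 0], "rot": [0, 0, 0], "grip": 0.01},
  {"dp": [0, 0, 0], "rot": [0, 0, 0], "grip": 0.01},
  {"dp": [0, 0, 0.01], "rot": [0, 0, 0], "grip": 0.01},
  {"dp": [0, 0, 0.05], "rot": [0, 0, 0], "grip": 0.01},
  {"dp": [0, 0, 0.06], "rot": [0, 0, 0], "grip": 0.01},
  {"dp": [0, 0, 0.06], "rot": [0, 0, 0], "grip": 0.01},
  {"dp": [0, 0, 0], "rot": [0, 0, 0], "grip": 0.01},
], grip_force=50)

```text
clock: 4.65
tcp_pos: [0.4572, -0.2228, 0.2027]
orientation: [-2.305, -2.129, 0.004]
contact_force: [0.1, 0.5, -2.2]
grip_width: 0.0153
```

```bash
python3 -c "
from h import *
st()"
```

```text
4.65 tcp [ 0.4572 -0.2228  0.2027] x-yaw 1.4915 toolz [-4.4e-03  7.0e-04 -1.0e+00] fix [-0.0007 -0.0044 -0.    ] j [-0.2   0.27  0.64  2.01 -0.2   0.93  2.03] F [ 0.06  0.53 -2.21] M [-0.03 -0.04  0.02] g 0.0153
```

Emit:
send_rows([
  {"dp": [-0.012, 0.01, -0.055], "rot": [0, 0, 0.02], "grip": 0.01},
  {"dp": [0, 0.053, 0], "rot": [0, -0.004, 0.03], "grip": 0.01},
  {"dp": [0, 0.053, 0], "rot": [0, 0, 0.03], "grip": 0.01},
  {"dp": [0, 0.053, 0], "rot": [0, 0, 0.03], "grip": 0.01},
  {"dp": [0, 0.053, 0], "rot": [0, 0, 0.03], "grip": 0.01},
  {"dp": [0, 0.053, 0], "rot": [0, 0, 0.028], "grip": 0.01},
  {"dp": [0, 0.04, 0], "rot": [0, 0, 0], "grip": 0.01},
  {"dp": [0, 0, 0], "rot": [0, 0, 0], "grip": 0.01},
])

```text
clock: 5.65
tcp_pos: [0.4371, 0.0998, 0.1422]
orientation: [-2.116, -2.318, 0.011]
contact_force: [-0.6, 0.5, -1.4]
grip_width: 0.0155
```

Run:
```python
from h import *
import pickle
st()
fs={n:imaging.grab_frame(n) for n in("scene","top","wrist")}
pickle.dump(fs,open("f1.pkl","wb"))
for n in fs:
    f=fs[n];print(n,[proj(f,X).round(1) for X in((.595,.117,.3),(.595,.117,.092))])
a=cv2.resize(fs["scene"]["img"][150:290,240:400,::-1],(640,560),interpolation=cv2.INTER_CUBIC)
cv2.imwrite("pics/s1.png",a); save(fs["wrist"],"w2.png",s=1.5)
```

```text
5.65 tcp [0.4371 0.0998 0.1422] x-yaw 1.6619 toolz [-0.0066 -0.0031 -1.    ] fix [ 0.0031 -0.0066  0.    ] j [-0.76  0.24  0.45  2.18 -0.15  0.75  1.46] F [-0.61  0.48 -1.44] M [-0.02  0.02 -0.02] g 0.0155
scene [array([332.2, 178.4]), array([318.4, 218.4])]
top [array([190.4, 143.2]), array([197.6, 160.1])]
wrist [array([ 292.2, 1576.3]), array([261.7, 401.2])]
```

View pics/w2.png

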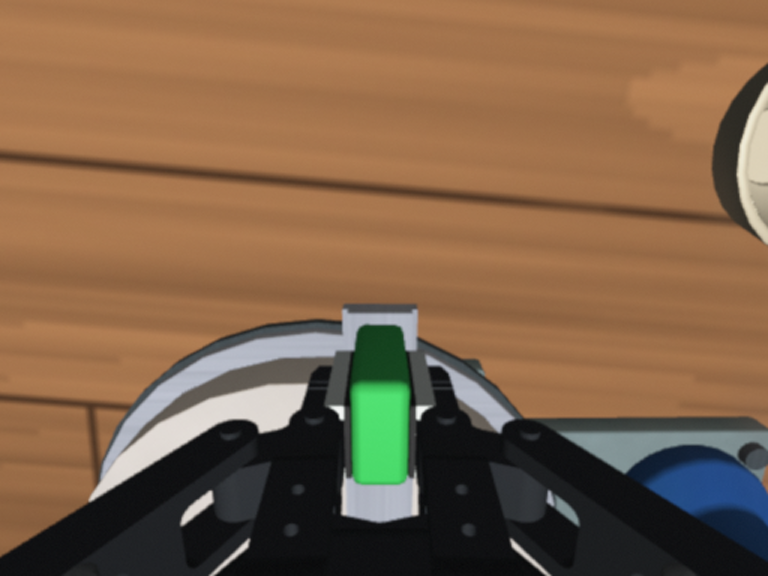

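View pics/s1.png

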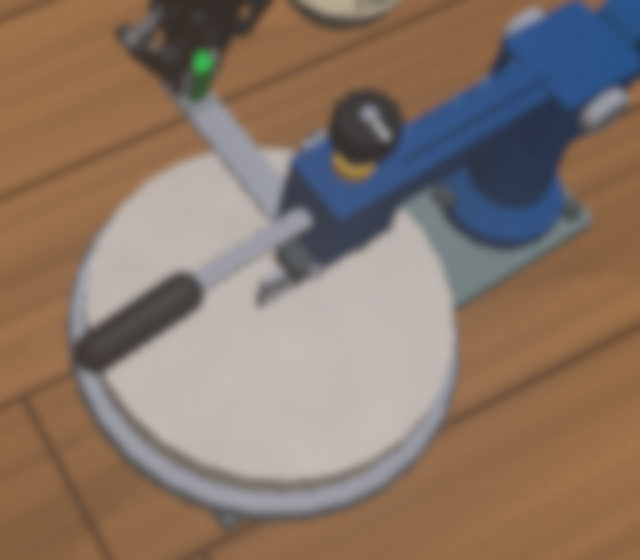

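The wrist view shows the gauge held straight, grip at (380,430). The scene crop shows the strip aimed at the blade and short of it, with the blade's lower end at (265,297). Lowering onto the bat.

Emit:
send_rows([
  {"dp": [0.001, 0.002, -0.015], "rot": [0.003, -0.003, 0], "grip": 0.01},
  {"dp": [0, 0, -0.012], "rot": [0, 0, 0], "grip": 0.01},
  {"dp": [0, 0, -0.002], "rot": [0, 0, 0], "grip": 0.01},
  {"dp": [0, 0, 0], "rot": [0, 0, 0], "grip": 0.01},
])

```text
clock: 6.3
tcp_pos: [0.4382, 0.0926, 0.1123]
orientation: [-2.135, -2.303, 0.008]
contact_force: [-0.2, 0.5, -1.5]
grip_width: 0.0152
```

```bash
python3 -c "
from h import *
st()"
```

```text
6.3 tcp [0.4382 0.0926 0.1123] x-yaw 1.6465 toolz [-0.0046 -0.0026 -1.    ] fix [ 0.0026 -0.0046  0.    ] j [-0.72  0.3   0.44  2.21 -0.2   0.68  1.5 ] F [-0.2   0.48 -1.49] M [0.03 0.07 0.05] g 0.0152
```

Emit:
send_rows([
  {"dp": [0, 0.01, 0], "rot": [0.003, -0.002, 0.014], "grip": 0.01},
  {"dp": [0, 0, -0.002], "rot": [0, 0, 0], "grip": 0.01},
  {"dp": [0, 0, -0.0015], "rot": [0, 0, 0], "grip": 0.01},
  {"dp": [0, 0, 0], "rot": [0, 0, 0], "grip": 0.01},
])

```text
clock: 6.8
tcp_pos: [0.4388, 0.1037, 0.1094]
orientation: [-2.117, -2.319, -0.001]
contact_force: [1.2, 0.4, -2.4]
grip_width: 0.0152
```

```bash
python3 -c "
from h import *
st()"
```

```text
6.8 tcp [0.4388 0.1037 0.1094] x-yaw 1.6619 toolz [-9.0e-04  1.6e-03 -1.0e+00] fix [-0.0016 -0.0009 -0.    ] j [-0.73  0.3   0.43  2.21 -0.21  0.67  1.5 ] F [ 1.17  0.42 -2.44] M [0.03 0.12 0.04] g 0.0152
```

Emit:
send_rows([
  {"dp": [0, 0, -0.001], "rot": [0, 0, 0], "grip": 0.01},
  {"dp": [0, 0, -0.001], "rot": [0, 0, 0], "grip": 0.01},
])

```text
clock: 7.05
tcp_pos: [0.4388, 0.1037, 0.1074]
orientation: [-2.117, -2.319, -0.001]
contact_force: [-3.5, -0.5, 9.1]
grip_width: 0.0153
```

```bash
python3 -c "
from h import *
st()"
```

```text
7.05 tcp [0.4388 0.1037 0.1074] x-yaw 1.6618 toolz [-9.0e-04  1.7e-03 -1.0e+00] fix [-0.0017 -0.0009 -0.    ] j [-0.73  0.31  0.43  2.21 -0.21  0.66  1.5 ] F [-3.51 -0.55  9.12] M [-0.04  0.64  0.04] g 0.0153
```

Emit:
send_rows([
  {"dp": [0, 0, 0], "rot": [0, 0, 0], "grip": 0.03},
  {"dp": [0, 0, 0.001], "rot": [0, 0, 0], "grip": 0.03},
  {"dp": [0, 0, 0], "rot": [0, 0, 0], "grip": 0.01},
  {"dp": [0, 0, 0], "rot": [0, 0, 0], "grip": 0.01},
  {"dp": [0, 0, 0], "rot": [0, 0, 0], "grip": 0.01},
])

```text
clock: 7.68
tcp_pos: [0.4395, 0.1037, 0.1089]
orientation: [-2.118, -2.319, -0.003]
contact_force: [-0.5, -0.0, -0.5]
grip_width: 0.0154
```

```bash
python3 -c "
from h import *
st()"
```

```text
7.675 tcp [0.4395 0.1037 0.1089] x-yaw 1.6614 toolz [ 4.0e-04  2.1e-03 -1.0e+00] fix [-0.0021  0.0004  0.    ] j [-0.73  0.31  0.43  2.21 -0.21  0.66  1.5 ] F [-0.45 -0.02 -0.52] M [-0.07 -0.01 -0.02] g 0.0154
```

Emit:
send_rows([
  {"dp": [0.01, 0.001, 0], "rot": [0, 0, 0], "grip": 0.01},
  {"dp": [0.008, 0.001, 0], "rot": [0, 0, 0], "grip": 0.01},
  {"dp": [0.008, 0.001, 0], "rot": [0, 0, 0], "grip": 0.01},
  {"dp": [0, 0, 0], "rot": [0, 0, 0], "grip": 0.01},
])

```text
clock: 8.18
tcp_pos: [0.4635, 0.1065, 0.109]
orientation: [-2.114, -2.316, 0.004]
contact_force: [0.3, 0.4, 0.5]
grip_width: 0.0151
```

```bash
python3 -c "
from h import *
st()"
```

```text
8.175 tcp [0.4635 0.1065 0.109 ] x-yaw 1.6617 toolz [-0.0059  0.0021 -1.    ] fix [-0.0021 -0.0059 -0.    ] j [-0.71  0.34  0.42  2.15 -0.22  0.69  1.53] F [0.31 0.39 0.55] M [-0.03 -0.45  0.02] g 0.0151
```

Emit:
send_rows([
  {"dp": [0.007, 0.001, 0], "rot": [0, -0.006, 0], "grip": 0.01},
  {"dp": [0.008, 0.001, 0], "rot": [0, -0.002, 0], "grip": 0.01},
  {"dp": [0.008, 0.001, 0], "rot": [0, -0.002, 0], "grip": 0.01},
  {"dp": [0, 0, 0], "rot": [0, 0, 0], "grip": 0.01},
])

```text
clock: 8.68
tcp_pos: [0.4823, 0.1089, 0.109]
orientation: [-2.115, -2.316, 0.004]
contact_force: [0.9, -0.8, -0.2]
grip_width: 0.0156
```

```bash
python3 -c "
from h import *
st()"
```

```text
8.675 tcp [0.4823 0.1089 0.109 ] x-yaw 1.6616 toolz [-0.0056  0.0015 -1.    ] fix [-0.0015 -0.0056 -0.    ] j [-0.69  0.37  0.42  2.11 -0.23  0.71  1.54] F [ 0.94 -0.76 -0.22] M [ 0.08 -0.45  0.03] g 0.0156
```

Emit:
send_rows([
  {"dp": [0.008, 0.001, 0], "rot": [0, -0.003, 0], "grip": 0.01},
  {"dp": [0.008, 0.001, 0], "rot": [0, -0.003, 0], "grip": 0.01},
  {"dp": [0.005, 0, 0], "rot": [0, -0.005, 0], "grip": 0.01},
  {"dp": [0, 0, 0], "rot": [0, -0.003, 0], "grip": 0.01},
  {"dp": [0, 0, 0], "rot": [0, 0, 0], "grip": 0.03},
  {"dp": [0, 0, 0], "rot": [0, 0, 0], "grip": 0.03},
])

```text
clock: 9.43
tcp_pos: [0.4999, 0.1106, 0.1086]
orientation: [-2.117, -2.32, -0.001]
contact_force: [-0.8, -0.7, -0.2]
grip_width: 0.0301
```

Run:
```python
from h import *
import pickle
st()
fs={n:imaging.grab_frame(n) for n in("scene","top","wrist")}
pickle.dump(fs,open("f2.pkl","wb"))
a=cv2.resize(fs["scene"]["img"][150:250,240:380,::-1],(798,570),interpolation=cv2.INTER_CUBIC)
cv2.imwrite("pics/s2.png",a)
```

```text
9.425 tcp [0.4999 0.1106 0.1086] x-yaw 1.662 toolz [ 1.e-04  1.e-03 -1.e+00] fix [-0.001   0.0001  0.    ] j [-0.68  0.4   0.42  2.07 -0.24  0.72  1.56] F [-0.78 -0.68 -0.17] M [-0.02  0.02  0.06] g 0.0301
```

View pics/s2.png

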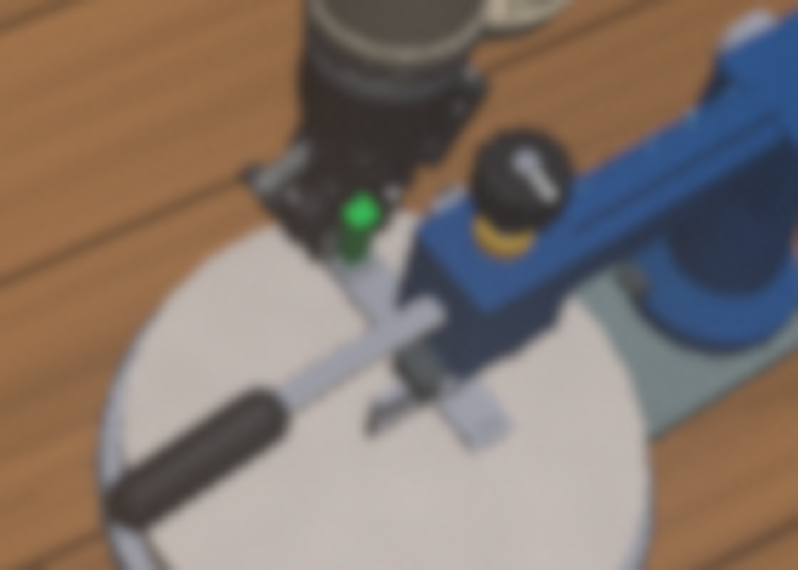

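The scene crop shows the gauge lying under the blade, its tip out behind at (490,430) and grip at (360,215). Now to the knob at (520,180).

Emit:
send_rows([
  {"dp": [-0.005, 0, 0.05], "rot": [0, 0, 0], "grip": 0.04},
  {"dp": [-0.005, 0, 0.06], "rot": [0, 0, 0.1], "grip": 0.07},
  {"dp": [0, 0, 0.06], "rot": [0, 0, 0.15], "grip": 0.07},
  {"dp": [0, 0, 0.05], "rot": [0, 0, 0.15], "grip": 0.07},
  {"dp": [0.05, 0.003, 0.01], "rot": [0, 0, 0.15], "grip": 0.07},
  {"dp": [0.05, 0.003, 0], "rot": [0, 0, 0], "grip": 0.07},
  {"dp": [0, 0, 0], "rot": [0, 0, 0], "grip": 0.07},
])

```text
clock: 10.45
tcp_pos: [0.59, 0.1165, 0.3473]
orientation: [1.376, 2.818, 0.001]
contact_force: [-1.0, -1.2, -0.6]
grip_width: 0.0701
```

Run:
```python
from h import *
import pickle
st()
f=imaging.grab_frame("wrist");pickle.dump(f,open("w3.pkl","wb"));save(f,"w3.png",s=1.5)
print(proj(f,(.595,.1165,.301))*1.5, proj(f,(.595,.1165,.275))*1.5)
```

```text
10.45 tcp [0.59   0.1165 0.3473] x-yaw 2.2329 toolz [ 0.0052 -0.002  -1.    ] fix [0.002  0.0052 0.    ] j [-0.67  0.28  0.47  1.62 -0.13  1.27  2.06] F [-1.04 -1.19 -0.63] M [-0.06  0.03  0.02] g 0.0701
[372.87699791 334.04823878] [373.79270778 313.21251299]
```

View pics/w3.png

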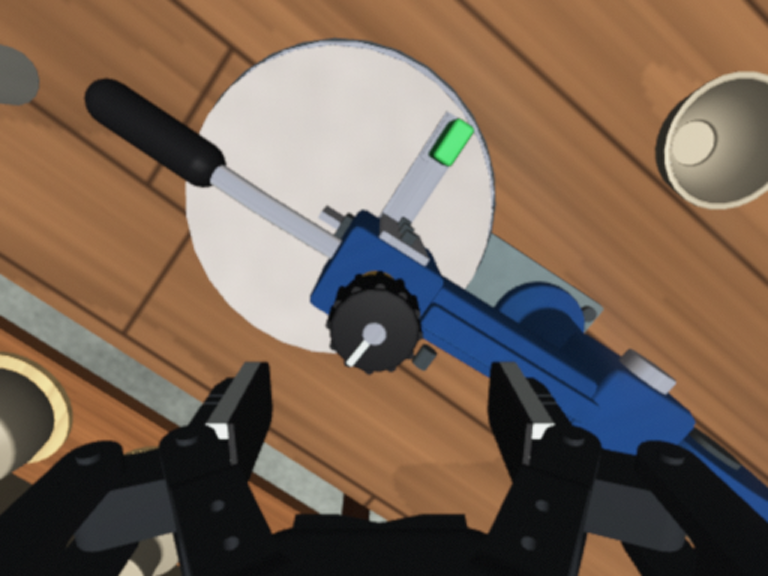

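The knob's top centre is at (374,334), exactly as predicted. The gauge lies straight in the gap, with its grip at (452,142).

Emit:
send_rows([
  {"dp": [0.005, 0, -0.03], "rot": [0.002, 0.005, 0], "grip": 0.07},
  {"dp": [0, 0, -0.03], "rot": [0, 0, 0], "grip": 0.07},
  {"dp": [0, 0, -0.014], "rot": [0, 0, 0], "grip": 0.065},
  {"dp": [0, 0, 0], "rot": [0, 0, 0], "grip": 0.06},
])

```text
clock: 11.0
tcp_pos: [0.5903, 0.1159, 0.2725]
orientation: [-1.378, -2.82, -0.002]
contact_force: [0.7, 0.3, 0.4]
grip_width: 0.06
```

```bash
python3 -c "
from h import *
st()"
```

```text
11.0 tcp [0.5903 0.1159 0.2725] x-yaw 2.2325 toolz [-0.0021  0.0021 -1.    ] fix [-0.0021 -0.0021 -0.    ] j [-0.65  0.34  0.45  1.71 -0.16  1.13  2.09] F [0.72 0.32 0.42] M [-0.02 -0.03  0.03] g 0.06
```

Emit:
send_rows([
  {"dp": [0.0045, 0.0006, 0], "rot": [0, 0, 0], "grip": 0.05},
  {"dp": [0, 0, 0], "rot": [0, 0, 0], "grip": 0.03},
  {"dp": [0, 0, 0], "rot": [0, 0, 0], "grip": 0.03},
  {"dp": [0, 0, 0], "rot": [0, 0, 0], "grip": 0.03},
], grip_force=30)

```text
clock: 11.5
tcp_pos: [0.5954, 0.1173, 0.2746]
orientation: [-1.378, -2.822, -0.005]
contact_force: [0.9, 0.5, -3.2]
grip_width: 0.0391
```

```bash
python3 -c "
from h import *
st()"
```

```text
11.5 tcp [0.5954 0.1173 0.2746] x-yaw 2.233 toolz [ 3.0e-04  3.7e-03 -1.0e+00] fix [-0.0037  0.0003  0.    ] j [-0.64  0.34  0.45  1.7  -0.17  1.13  2.09] F [ 0.91  0.48 -3.22] M [ 0.06 -0.15  0.03] g 0.0391
```

Emit:
send_rows([
  {"dp": [0, 0, 0], "rot": [0, 0, -0.17], "grip": 0.03},
  {"dp": [0, 0, 0], "rot": [0, 0, -0.17], "grip": 0.03},
  {"dp": [0, 0, 0], "rot": [0, 0, -0.17], "grip": 0.03},
  {"dp": [0, 0, 0], "rot": [0, 0, -0.17], "grip": 0.03},
])

```text
clock: 12.0
tcp_pos: [0.5957, 0.1166, 0.2746]
orientation: [2.263, 2.178, 0.005]
contact_force: [-0.1, -0.4, -4.2]
grip_width: 0.0392
```

```bash
python3 -c "
from h import *
st()"
```

```text
12.0 tcp [0.5957 0.1166 0.2746] x-yaw 1.5325 toolz [ 0.0031  0.0018 -1.    ] fix [-0.0018  0.0031  0.    ] j [-0.75  0.36  0.6   1.71 -0.22  1.13  1.44] F [-0.11 -0.37 -4.16] M [ 0.03 -0.07  0.07] g 0.0392
```

Emit:
send_rows([
  {"dp": [0, 0, 0], "rot": [0, 0, -0.167], "grip": 0.03},
  {"dp": [0, 0, 0], "rot": [0, 0, -0.167], "grip": 0.03},
  {"dp": [0, 0, 0], "rot": [0, 0, -0.167], "grip": 0.03},
  {"dp": [0, 0, 0], "rot": [0, 0, -0.167], "grip": 0.03},
  {"dp": [0, 0, 0], "rot": [0, 0, -0.167], "grip": 0.03},
  {"dp": [0, 0, 0], "rot": [0, 0, -0.167], "grip": 0.03},
  {"dp": [0, 0, 0], "rot": [0, 0, 0], "grip": 0.03},
])

```text
clock: 12.88
tcp_pos: [0.5951, 0.1157, 0.2746]
orientation: [3.041, 0.774, 0.002]
contact_force: [0.4, -1.1, -3.2]
grip_width: 0.039
```

```bash
python3 -c "
from h import *
st()"
```

```text
12.875 tcp [0.5951 0.1157 0.2746] x-yaw 0.4985 toolz [ 0.0021 -0.003  -1.    ] fix [0.003  0.0021 0.    ] j [-0.91  0.42  0.83  1.72 -0.33  1.15  0.51] F [ 0.36 -1.08 -3.19] M [ 0.03 -0.19 -0.08] g 0.039
```

Emit:
send_rows([
  {"dp": [0, 0, 0], "rot": [0, 0, 0], "grip": 0.065},
  {"dp": [0, 0, 0], "rot": [0, 0, 0], "grip": 0.065},
  {"dp": [0, 0, 0.05], "rot": [0, 0, 0], "grip": 0.065},
  {"dp": [-0.02, -0.001, 0.03], "rot": [0, 0, 0.18], "grip": 0.065},
  {"dp": [-0.05, -0.004, 0], "rot": [0, 0, 0.18], "grip": 0.05},
  {"dp": [-0.03, -0.003, -0.02], "rot": [0, 0, 0.18], "grip": 0.04},
  {"dp": [0, 0, -0.04], "rot": [0, 0, 0.18], "grip": 0.04},
  {"dp": [0, 0, -0.05], "rot": [0, 0, 0.18], "grip": 0.04},
  {"dp": [0, 0, -0.03], "rot": [0, 0, 0.18], "grip": 0.04},
  {"dp": [0, 0, 0], "rot": [0, 0, 0], "grip": 0.04},
])

```text
clock: 14.12
tcp_pos: [0.4952, 0.1079, 0.2189]
orientation: [-2.158, -2.281, -0.029]
contact_force: [0.4, -0.3, 0.3]
grip_width: 0.04
```

```bash
python3 -c "
from h import *
st()"
```

```text
14.125 tcp [0.4952 0.1079 0.2189] x-yaw 1.6263 toolz [ 0.0119  0.0145 -0.9998] fix [-0.0145  0.0119  0.    ] j [-0.91  0.24  0.69  2.01 -0.2   0.94  1.5 ] F [ 0.4  -0.3   0.31] M [-0.02  0.03 -0.02] g 0.04
```

Emit:
send_rows([
  {"dp": [0.005, 0.003, -0.02], "rot": [-0.014, 0.012, 0.036], "grip": 0.04},
  {"dp": [0, 0, -0.045], "rot": [0, 0, 0], "grip": 0.04},
  {"dp": [0, 0, -0.025], "rot": [0, 0, 0], "grip": 0.04},
  {"dp": [0, 0, 0], "rot": [0, 0, 0], "grip": 0.04},
])

```text
clock: 14.62
tcp_pos: [0.5063, 0.1128, 0.1339]
orientation: [2.13, 2.304, 0.018]
contact_force: [-0.3, -0.9, -0.1]
grip_width: 0.0397
```

```bash
python3 -c "
from h import *
st()"
```

```text
14.625 tcp [0.5063 0.1128 0.1339] x-yaw 1.6496 toolz [ 0.0105  0.0056 -0.9999] fix [-0.0056  0.0105  0.    ] j [-0.83  0.39  0.62  2.06 -0.32  0.78  1.63] F [-0.31 -0.91 -0.15] M [-0.01  0.01 -0.05] g 0.0397
```

Emit:
send_rows([
  {"dp": [-0.0062, -0.0022, -0.012], "rot": [-0.005, 0.01, 0.012], "grip": 0.04},
  {"dp": [0, 0, -0.011], "rot": [0, 0, 0], "grip": 0.04},
  {"dp": [0, 0, 0], "rot": [0, 0, 0], "grip": 0.03},
])

```text
clock: 15.0
tcp_pos: [0.5022, 0.1115, 0.1132]
orientation: [2.119, 2.317, 0.009]
contact_force: [0.9, 0.4, -0.4]
grip_width: 0.0302
```

```bash
python3 -c "
from h import *
st()"
```

```text
15.0 tcp [0.5022 0.1115 0.1132] x-yaw 1.6603 toolz [ 0.0051  0.0032 -1.    ] fix [-0.0032  0.0051  0.    ] j [-0.81  0.42  0.6   2.08 -0.35  0.74  1.66] F [ 0.93  0.38 -0.37] M [0.01 0.03 0.04] g 0.0302
```

Emit:
send_rows([
  {"dp": [0, 0, 0], "rot": [0, 0, 0], "grip": 0.01},
  {"dp": [0, 0, 0], "rot": [0, 0, 0], "grip": 0.01},
  {"dp": [0, 0, 0], "rot": [0, 0, 0], "grip": 0.01},
])

```text
clock: 15.38
tcp_pos: [0.5026, 0.1116, 0.1139]
orientation: [2.119, 2.317, 0.01]
contact_force: [-0.6, -0.0, -1.6]
grip_width: 0.0156
```

```bash
python3 -c "
from h import *
st()"
```

```text
15.375 tcp [0.5026 0.1116 0.1139] x-yaw 1.6597 toolz [ 0.0058  0.0037 -1.    ] fix [-0.0037  0.0058  0.    ] j [-0.82  0.42  0.6   2.08 -0.35  0.74  1.66] F [-0.55 -0.03 -1.61] M [-0.05  0.1  -0.02] g 0.0156
```

Emit:
send_rows([
  {"dp": [-0.001, -0.0001, 0], "rot": [0, 0, 0], "grip": 0.01},
  {"dp": [-0.001, -0.0001, 0], "rot": [0, 0, 0], "grip": 0.01},
])

```text
clock: 15.62
tcp_pos: [0.5003, 0.1113, 0.1139]
orientation: [2.119, 2.317, 0.01]
contact_force: [-0.4, 0.4, -1.1]
grip_width: 0.0155
```

```bash
python3 -c "
from h import *
st()"
```

```text
15.625 tcp [0.5003 0.1113 0.1139] x-yaw 1.6597 toolz [ 0.0056  0.0036 -1.    ] fix [-0.0036  0.0056  0.    ] j [-0.82  0.42  0.6   2.08 -0.35  0.73  1.66] F [-0.4   0.45 -1.1 ] M [-0.09  0.08 -0.04] g 0.0155
```

Emit:
send_rows([
  {"dp": [-0.001, -0.0001, 0], "rot": [0, 0, 0], "grip": 0.01},
])

```text
clock: 15.75
tcp_pos: [0.4991, 0.1112, 0.1138]
orientation: [2.119, 2.317, 0.01]
contact_force: [-0.8, -0.2, -1.3]
grip_width: 0.0156
```

```bash
python3 -c "
from h import *
st()"
```

```text
15.75 tcp [0.4991 0.1112 0.1138] x-yaw 1.6597 toolz [ 0.0054  0.0036 -1.    ] fix [-0.0036  0.0054  0.    ] j [-0.82  0.41  0.6   2.08 -0.35  0.73  1.66] F [-0.8  -0.21 -1.3 ] M [0.04 0.08 0.01] g 0.0156
```

Emit:
send_rows([
  {"dp": [0, 0, 0], "rot": [0, 0, 0], "grip": 0.04},
  {"dp": [0, 0, 0], "rot": [0, 0, 0], "grip": 0.04},
  {"dp": [-0.003, 0, 0.05], "rot": [-0.003, 0.005, 0], "grip": 0.06},
  {"dp": [-0.003, 0, 0.06], "rot": [0, 0, 0.15], "grip": 0.07},
  {"dp": [0, 0, 0.06], "rot": [0, 0, 0.15], "grip": 0.07},
  {"dp": [0, 0, 0.05], "rot": [0, 0, 0.15], "grip": 0.07},
  {"dp": [0.05, 0.003, 0.005], "rot": [0, 0, 0.15], "grip": 0.07},
  {"dp": [0.05, 0.003, 0], "rot": [0, 0, 0], "grip": 0.07},
  {"dp": [0, 0, -0.03], "rot": [0, 0, 0], "grip": 0.07},
  {"dp": [0, 0, 0], "rot": [0, 0, 0], "grip": 0.07},
])

```text
clock: 17.0
tcp_pos: [0.596, 0.1173, 0.3197]
orientation: [1.305, 2.847, 0.011]
contact_force: [-1.3, -0.7, 0.2]
grip_width: 0.0698
```

```bash
python3 -c "
from h import *
st()"
```

```text
17.0 tcp [0.596  0.1173 0.3197] x-yaw 2.282 toolz [ 0.0113  0.0022 -0.9999] fix [-0.0022  0.0113  0.    ] j [-0.8   0.33  0.66  1.66 -0.21  1.22  2.19] F [-1.33 -0.72  0.18] M [-0.01 -0.01  0.01] g 0.0698
```

Emit:
send_rows([
  {"dp": [0, 0, -0.03], "rot": [-0.002, 0.011, 0], "grip": 0.065},
  {"dp": [0, 0, -0.016], "rot": [0, 0, 0], "grip": 0.06},
  {"dp": [0, 0, 0], "rot": [0, 0, 0], "grip": 0.05},
  {"dp": [0, 0, 0], "rot": [0, 0, 0], "grip": 0.03},
  {"dp": [0, 0, 0], "rot": [0, 0, 0], "grip": 0.03},
  {"dp": [0, 0, 0], "rot": [0, 0, 0], "grip": 0.03},
])

```text
clock: 17.75
tcp_pos: [0.5966, 0.1183, 0.2775]
orientation: [1.307, 2.854, 0.009]
contact_force: [1.8, 0.1, -6.8]
grip_width: 0.0391
```

```bash
python3 -c "
from h import *
st()"
```

```text
17.75 tcp [0.5966 0.1183 0.2775] x-yaw 2.2829 toolz [ 0.0048  0.0038 -1.    ] fix [-0.0038  0.0048  0.    ] j [-0.78  0.37  0.65  1.71 -0.25  1.14  2.21] F [ 1.79  0.1  -6.76] M [ 0.04 -0.36 -0.03] g 0.0391
```

Gripped at yaw 2.283. Turning 1.2 rad.

Emit:
send_rows([
  {"dp": [0, 0, 0], "rot": [0, 0, -0.17], "grip": 0.03},
  {"dp": [0, 0, 0], "rot": [0, 0, -0.17], "grip": 0.03},
  {"dp": [0, 0, 0], "rot": [0, 0, -0.17], "grip": 0.03},
  {"dp": [0, 0, 0], "rot": [0, 0, -0.17], "grip": 0.03},
  {"dp": [0, 0, 0], "rot": [0, 0, -0.17], "grip": 0.03},
  {"dp": [0, 0, 0], "rot": [0, 0, -0.17], "grip": 0.03},
  {"dp": [0, 0, 0], "rot": [0, 0, -0.16], "grip": 0.03},
  {"dp": [0, 0, 0], "rot": [0, 0, 0], "grip": 0.03},
])

```text
clock: 18.75
tcp_pos: [0.5969, 0.1154, 0.2775]
orientation: [2.699, 1.59, 0.001]
contact_force: [1.0, -1.0, -5.7]
grip_width: 0.039
```

```bash
python3 -c "
from h import *
st()"
```

```text
18.75 tcp [0.5969 0.1154 0.2775] x-yaw 1.0647 toolz [ 0.0049 -0.0076 -1.    ] fix [0.0076 0.0049 0.    ] j [-0.98  0.45  0.94  1.72 -0.38  1.17  1.13] F [ 0.98 -0.98 -5.67] M [ 0.13 -0.21 -0.03] g 0.039
```

Emit:
send_rows([
  {"dp": [0, 0, 0], "rot": [0, 0, 0], "grip": 0.065},
  {"dp": [0, 0, 0], "rot": [0, 0, 0], "grip": 0.065},
  {"dp": [0, 0, 0.05], "rot": [0, 0, 0], "grip": 0.065},
  {"dp": [-0.02, -0.001, 0.03], "rot": [0, 0, 0.1], "grip": 0.065},
  {"dp": [-0.05, -0.003, 0], "rot": [0, 0, 0.1], "grip": 0.05},
  {"dp": [-0.028, -0.003, -0.02], "rot": [0, 0, 0.1], "grip": 0.04},
  {"dp": [0, 0, -0.04], "rot": [0, 0, 0.1], "grip": 0.04},
  {"dp": [0, 0, -0.05], "rot": [0, 0, 0.1], "grip": 0.04},
  {"dp": [0, 0, -0.03], "rot": [0, 0, 0.1], "grip": 0.04},
  {"dp": [0, 0, 0], "rot": [0, 0, 0], "grip": 0.04},
])

```text
clock: 20.0
tcp_pos: [0.501, 0.1091, 0.2239]
orientation: [2.068, 2.356, 0.036]
contact_force: [-0.1, -0.5, -0.2]
grip_width: 0.0398
```

```bash
python3 -c "
from h import *
st()"
```

```text
20.0 tcp [0.501  0.1091 0.2239] x-yaw 1.701 toolz [ 0.0204  0.0124 -0.9997] fix [-0.0124  0.0204  0.    ] j [-1.05  0.27  0.87  2.   -0.26  0.95  1.64] F [-0.13 -0.5  -0.18] M [-0.01 -0.02 -0.04] g 0.0398
```

Emit:
send_rows([
  {"dp": [-0.002, 0.001, -0.02], "rot": [-0.012, 0.02, -0.041], "grip": 0.04},
  {"dp": [-0.002, 0, -0.045], "rot": [0, 0, 0], "grip": 0.04},
  {"dp": [0, 0, -0.028], "rot": [0, 0, 0], "grip": 0.04},
  {"dp": [0, 0, 0], "rot": [0, 0, 0], "grip": 0.04},
])

```text
clock: 20.5
tcp_pos: [0.5033, 0.1121, 0.1363]
orientation: [2.124, 2.308, 0.019]
contact_force: [0.2, -0.5, 0.8]
grip_width: 0.0401
```

```bash
python3 -c "
from h import *
st()"
```

```text
20.5 tcp [0.5033 0.1121 0.1363] x-yaw 1.6534 toolz [ 0.0118  0.0056 -0.9999] fix [-0.0056  0.0118  0.    ] j [-0.96  0.42  0.78  2.07 -0.42  0.79  1.73] F [ 0.19 -0.47  0.77] M [0.02 0.04 0.05] g 0.0401
```

Emit:
send_rows([
  {"dp": [-0.005, -0.001, -0.013], "rot": [-0.005, 0.012, 0.006], "grip": 0.04},
  {"dp": [0, 0, -0.013], "rot": [0, 0, 0], "grip": 0.04},
  {"dp": [0, 0, 0], "rot": [0, 0, 0], "grip": 0.03},
  {"dp": [0, 0, -0.001], "rot": [0, 0, 0], "grip": 0.01},
  {"dp": [0, 0, 0], "rot": [0, 0, 0], "grip": 0.01},
  {"dp": [0, 0, 0], "rot": [0, 0, 0], "grip": 0.01},
])

```text
clock: 21.25
tcp_pos: [0.5013, 0.1118, 0.1123]
orientation: [2.121, 2.315, 0.01]
contact_force: [1.1, -0.1, -4.0]
grip_width: 0.016
```

```bash
python3 -c "
from h import *
st()"
```

```text
21.25 tcp [0.5013 0.1118 0.1123] x-yaw 1.6583 toolz [ 0.0057  0.0036 -1.    ] fix [-0.0036  0.0057  0.    ] j [-0.93  0.46  0.74  2.09 -0.46  0.75  1.77] F [ 1.12 -0.07 -4.03] M [-0.08 -0.16 -0.07] g 0.016
```

Emit:
send_rows([
  {"dp": [-0.001, -0.0001, 0], "rot": [0, 0, 0], "grip": 0.01},
  {"dp": [-0.001, -0.0001, 0], "rot": [0, 0, 0], "grip": 0.01},
])

```text
clock: 21.5
tcp_pos: [0.5014, 0.1117, 0.1124]
orientation: [2.118, 2.312, 0.015]
contact_force: [7.4, -0.1, -9.1]
grip_width: 0.0153
```

```bash
python3 -c "
from h import *
st()"
```

```text
21.5 tcp [0.5014 0.1117 0.1124] x-yaw 1.6584 toolz [ 0.0106  0.0031 -0.9999] fix [-0.0031  0.0106  0.    ] j [-0.93  0.46  0.75  2.09 -0.46  0.75  1.76] F [ 7.37 -0.13 -9.11] M [-0.12 -0.87 -0.11] g 0.0153
```

Emit:
send_rows([
  {"dp": [-0.001, -0.0001, 0], "rot": [0, 0, 0], "grip": 0.01},
])

```text
clock: 21.62
tcp_pos: [0.5015, 0.1117, 0.1125]
orientation: [2.117, 2.311, 0.017]
contact_force: [5.8, -0.4, -8.5]
grip_width: 0.0158
```

Emit:
send_rows([
  {"dp": [-0.001, -0.0001, 0], "rot": [0, 0, 0], "grip": 0.01},
])

```text
clock: 21.75
tcp_pos: [0.5015, 0.1117, 0.1124]
orientation: [2.116, 2.309, 0.019]
contact_force: [5.9, -0.3, -9.4]
grip_width: 0.0154
```

Emit:
send_rows([
  {"dp": [0, 0, -0.0012], "rot": [-0.003, 0.009, 0], "grip": 0.01},
])

```text
clock: 21.88
tcp_pos: [0.5013, 0.1117, 0.1122]
orientation: [2.12, 2.314, 0.005]
contact_force: [-8.1, -1.9, 20.0]
grip_width: 0.0155
```

```bash
python3 -c "
from h import *
st()"
```

```text
21.875 tcp [0.5013 0.1117 0.1122] x-yaw 1.6582 toolz [ 4.9e-03  3.0e-04 -1.0e+00] fix [-0.0003  0.0049  0.    ] j [-0.93  0.46  0.75  2.08 -0.46  0.76  1.76] F [-8.14 -1.87 19.96] M [-0.28  1.66 -0.12] g 0.0155
```

Emit:
send_rows([
  {"dp": [-0.002, -0.0002, 0], "rot": [0, 0.003, 0], "grip": 0.01},
])

```text
clock: 22.0
tcp_pos: [0.5014, 0.1117, 0.1129]
orientation: [2.12, 2.313, 0.007]
contact_force: [10.9, 0.3, -10.5]
grip_width: 0.0153
```

```bash
python3 -c "
from h import *
st()"
```

```text
22.0 tcp [0.5014 0.1117 0.1129] x-yaw 1.658 toolz [ 6.3e-03  6.0e-04 -1.0e+00] fix [-0.0006  0.0063  0.    ] j [-0.93  0.46  0.75  2.09 -0.45  0.75  1.76] F [ 10.93   0.32 -10.53] M [ 0.1  -2.05 -0.09] g 0.0153
```

Emit:
send_rows([
  {"dp": [-0.003, -0.0003, -0.0004], "rot": [0, 0.003, 0], "grip": 0.01},
])

```text
clock: 22.12
tcp_pos: [0.5015, 0.1117, 0.1131]
orientation: [2.118, 2.311, 0.011]
contact_force: [13.3, 0.7, -13.6]
grip_width: 0.0157
```

```bash
python3 -c "
from h import *
st()"
```

```text
22.125 tcp [0.5015 0.1117 0.1131] x-yaw 1.658 toolz [ 9.8e-03  6.0e-04 -1.0e+00] fix [-0.0006  0.0098  0.    ] j [-0.93  0.46  0.75  2.09 -0.45  0.75  1.76] F [ 13.27   0.7  -13.64] M [ 0.07 -2.17 -0.05] g 0.0157
```

Emit:
send_rows([
  {"dp": [0, 0, 0], "rot": [0, 0, 0], "grip": 0.04},
  {"dp": [0, 0, 0], "rot": [0, 0, 0], "grip": 0.04},
  {"dp": [-0.003, 0, 0.05], "rot": [0, 0.008, 0], "grip": 0.06},
  {"dp": [-0.003, 0, 0.06], "rot": [0, 0, 0], "grip": 0.07},
  {"dp": [0, 0, 0.06], "rot": [0, 0, 0], "grip": 0.07},
  {"dp": [0, 0, 0.05], "rot": [0, 0, 0], "grip": 0.07},
  {"dp": [0.05, 0.003, 0.005], "rot": [0, 0, 0], "grip": 0.07},
  {"dp": [0.047, 0.002, 0], "rot": [0, 0, 0], "grip": 0.07},
  {"dp": [0, 0, -0.03], "rot": [0, 0, 0], "grip": 0.07},
  {"dp": [0, 0, 0], "rot": [0, 0, 0], "grip": 0.07},
])

```text
clock: 23.38
tcp_pos: [0.5901, 0.1181, 0.3182]
orientation: [-2.108, -2.318, -0.01]
contact_force: [0.0, -1.2, 0.5]
grip_width: 0.0698
```

```bash
python3 -c "
from h import *
st()"
```

```text
23.375 tcp [0.5901 0.1181 0.3182] x-yaw 1.6657 toolz [-0.0024  0.0105 -0.9999] fix [-0.0105 -0.0024 -0.    ] j [-0.98  0.4   0.94  1.67 -0.35  1.25  1.7 ] F [ 0.01 -1.24  0.47] M [ 0.02  0.08 -0.05] g 0.0698
```

Emit:
send_rows([
  {"dp": [0.005, -0.001, -0.03], "rot": [-0.01, 0, 0], "grip": 0.065},
  {"dp": [0, 0, -0.016], "rot": [0, 0, 0], "grip": 0.06},
  {"dp": [0, 0, 0], "rot": [0, 0, 0], "grip": 0.05},
  {"dp": [0, 0, 0], "rot": [0, 0, 0], "grip": 0.03},
  {"dp": [0, 0, 0], "rot": [0, 0, 0], "grip": 0.03},
  {"dp": [0, 0, 0], "rot": [0, 0, 0], "grip": 0.03},
])

```text
clock: 24.12
tcp_pos: [0.5954, 0.1167, 0.2754]
orientation: [-2.113, -2.323, -0.005]
contact_force: [3.2, -0.5, -8.1]
grip_width: 0.0393
```

```bash
python3 -c "
from h import *
st()"
```

```text
24.125 tcp [0.5954 0.1167 0.2754] x-yaw 1.6655 toolz [ 0.0014  0.0027 -1.    ] fix [-0.0027  0.0014  0.    ] j [-0.96  0.44  0.91  1.72 -0.38  1.17  1.73] F [ 3.19 -0.47 -8.09] M [-0.19 -0.5  -0.01] g 0.0393
```

Emit:
send_rows([
  {"dp": [0, 0, 0], "rot": [0, 0, 0.14], "grip": 0.03},
  {"dp": [0, 0, 0], "rot": [0, 0, 0.14], "grip": 0.03},
  {"dp": [0, 0, 0], "rot": [0, 0, 0.14], "grip": 0.03},
  {"dp": [0, 0, 0], "rot": [0, 0, 0.13], "grip": 0.03},
  {"dp": [0, 0, 0], "rot": [0, 0, 0], "grip": 0.03},
])

```text
clock: 24.75
tcp_pos: [0.5952, 0.1172, 0.2753]
orientation: [-1.381, -2.82, -0.004]
contact_force: [2.6, 0.2, -6.6]
grip_width: 0.0389
```

```bash
python3 -c "
from h import *
st()"
```

```text
24.75 tcp [0.5952 0.1172 0.2753] x-yaw 2.231 toolz [-2.0e-04  3.1e-03 -1.0e+00] fix [-0.0031 -0.0002 -0.    ] j [-0.87  0.4   0.77  1.71 -0.3   1.15  2.22] F [ 2.59  0.19 -6.57] M [-0.05 -0.47  0.03] g 0.0389
```

Emit:
send_rows([
  {"dp": [0, 0, 0], "rot": [0, 0, 0], "grip": 0.065},
  {"dp": [0, 0, 0], "rot": [0, 0, 0], "grip": 0.065},
  {"dp": [0, 0, 0.05], "rot": [0, 0, 0], "grip": 0.065},
  {"dp": [-0.02, -0.001, 0.03], "rot": [0, 0, -0.14], "grip": 0.065},
  {"dp": [-0.05, -0.003, 0], "rot": [0, 0, -0.14], "grip": 0.05},
  {"dp": [-0.026, -0.002, -0.02], "rot": [0, 0, -0.14], "grip": 0.04},
  {"dp": [0, 0, -0.04], "rot": [0, 0, -0.14], "grip": 0.04},
  {"dp": [0, 0, -0.05], "rot": [0, 0, 0], "grip": 0.04},
  {"dp": [0, 0, -0.03], "rot": [0, 0, 0], "grip": 0.04},
  {"dp": [0, 0, 0], "rot": [0, 0, 0], "grip": 0.04},
])

```text
clock: 26.0
tcp_pos: [0.4993, 0.1125, 0.2205]
orientation: [-2.144, -2.295, -0.024]
contact_force: [0.8, -0.3, 1.0]
grip_width: 0.0398
```

```bash
python3 -c "
from h import *
st()"
```

```text
26.0 tcp [0.4993 0.1125 0.2205] x-yaw 1.6386 toolz [ 0.0099  0.0118 -0.9999] fix [-0.0118  0.0099  0.    ] j [-1.07  0.29  0.89  2.   -0.28  0.96  1.6 ] F [ 0.75 -0.26  0.95] M [ 0.01  0.04 -0.02] g 0.0398
```

Emit:
send_rows([
  {"dp": [-0.002, 0, -0.02], "rot": [-0.012, 0.01, 0.02], "grip": 0.04},
  {"dp": [-0.002, 0, -0.045], "rot": [0, 0.005, 0], "grip": 0.04},
  {"dp": [0, 0, -0.03], "rot": [0, 0.005, 0], "grip": 0.04},
  {"dp": [0, 0, 0], "rot": [0, 0, 0], "grip": 0.04},
])

```text
clock: 26.5
tcp_pos: [0.4988, 0.1146, 0.1261]
orientation: [-2.114, -2.317, 0.001]
contact_force: [-0.6, 0.2, -0.9]
grip_width: 0.0398
```

```bash
python3 -c "
from h import *
st()"
```

```text
26.5 tcp [0.4988 0.1146 0.1261] x-yaw 1.6624 toolz [-0.0044  0.0029 -1.    ] fix [-0.0029 -0.0044 -0.    ] j [-0.95  0.44  0.77  2.07 -0.44  0.79  1.75] F [-0.63  0.21 -0.85] M [-0.02  0.04  0.  ] g 0.0398
```

Emit:
send_rows([
  {"dp": [0.001, -0.003, -0.013], "rot": [-0.002, -0.002, 0], "grip": 0.03},
  {"dp": [0, 0, -0.002], "rot": [0, 0, 0], "grip": 0.025},
  {"dp": [0, 0, 0], "rot": [0, 0, 0], "grip": 0.02},
  {"dp": [0, 0, 0], "rot": [0, 0, 0], "grip": 0.01},
  {"dp": [0, 0, 0], "rot": [0, 0, 0], "grip": 0.01},
])

```text
clock: 27.12
tcp_pos: [0.5024, 0.1118, 0.1135]
orientation: [2.118, 2.32, 0.007]
contact_force: [1.7, -1.2, -4.5]
grip_width: 0.0157
```

```bash
python3 -c "
from h import *
st()"
```

```text
27.125 tcp [0.5024 0.1118 0.1135] x-yaw 1.662 toolz [ 0.0031  0.0029 -1.    ] fix [-0.0029  0.0031  0.    ] j [-0.93  0.46  0.75  2.08 -0.46  0.76  1.78] F [ 1.68 -1.23 -4.53] M [-0.09 -0.16 -0.11] g 0.0157
```

Emit:
send_rows([
  {"dp": [-0.001, -0.0001, 0], "rot": [0, 0, 0], "grip": 0.01},
])

```text
clock: 27.25
tcp_pos: [0.5023, 0.1117, 0.1137]
orientation: [2.116, 2.319, 0.009]
contact_force: [6.7, 0.4, -6.7]
grip_width: 0.0157
```

```bash
python3 -c "
from h import *
st()"
```

```text
27.25 tcp [0.5023 0.1117 0.1137] x-yaw 1.662 toolz [ 0.0054  0.0027 -1.    ] fix [-0.0027  0.0054  0.    ] j [-0.93  0.46  0.76  2.08 -0.46  0.76  1.77] F [ 6.7   0.4  -6.71] M [-0.23 -1.   -0.17] g 0.0157
```

Emit:
send_rows([
  {"dp": [-0.0018, -0.0002, -0.0004], "rot": [0, 0.001, 0], "grip": 0.01},
])

```text
clock: 27.38
tcp_pos: [0.5018, 0.1117, 0.1135]
orientation: [2.115, 2.318, 0.011]
contact_force: [6.4, -1.6, -6.7]
grip_width: 0.0155
```

```bash
python3 -c "
from h import *
st()"
```

```text
27.375 tcp [0.5018 0.1117 0.1135] x-yaw 1.6621 toolz [ 0.0072  0.0026 -1.    ] fix [-0.0026  0.0072  0.    ] j [-0.93  0.46  0.76  2.09 -0.46  0.76  1.77] F [ 6.43 -1.62 -6.75] M [-0.12 -0.79 -0.04] g 0.0155
```

Emit:
send_rows([
  {"dp": [-0.0018, -0.0002, -0.0005], "rot": [0, 0.002, 0], "grip": 0.01},
])

```text
clock: 27.5
tcp_pos: [0.5012, 0.1116, 0.1133]
orientation: [2.115, 2.318, 0.011]
contact_force: [5.5, 0.2, -6.4]
grip_width: 0.0156
```

```bash
python3 -c "
from h import *
st()"
```

```text
27.5 tcp [0.5012 0.1116 0.1133] x-yaw 1.6623 toolz [ 0.0079  0.0025 -1.    ] fix [-0.0025  0.0079  0.    ] j [-0.93  0.46  0.76  2.09 -0.46  0.75  1.77] F [ 5.45  0.19 -6.4 ] M [-0.13 -0.8  -0.09] g 0.0156
```

Emit:
send_rows([
  {"dp": [-0.001, -0.0001, -0.0008], "rot": [0, 0.004, 0], "grip": 0.01},
])

```text
clock: 27.62
tcp_pos: [0.5012, 0.1116, 0.1132]
orientation: [2.116, 2.319, 0.009]
contact_force: [-0.9, -1.1, 9.6]
grip_width: 0.0156
```

```bash
python3 -c "
from h import *
st()"
```

```text
27.625 tcp [0.5012 0.1116 0.1132] x-yaw 1.6624 toolz [ 0.0055  0.003  -1.    ] fix [-0.003   0.0055  0.    ] j [-0.93  0.46  0.76  2.09 -0.46  0.76  1.77] F [-0.86 -1.08  9.62] M [-0.3   0.17 -0.12] g 0.0156
```

Emit:
send_rows([
  {"dp": [-0.002, -0.0002, -0.0004], "rot": [0, 0.002, 0], "grip": 0.01},
])

```text
clock: 27.75
tcp_pos: [0.5006, 0.1116, 0.1133]
orientation: [2.116, 2.319, 0.011]
contact_force: [6.1, -1.0, -4.4]
grip_width: 0.0156
```

```bash
python3 -c "
from h import *
st()"
```

```text
27.75 tcp [0.5006 0.1116 0.1133] x-yaw 1.6624 toolz [ 0.0066  0.0032 -1.    ] fix [-0.0032  0.0066  0.    ] j [-0.93  0.46  0.76  2.09 -0.46  0.76  1.77] F [ 6.07 -1.04 -4.4 ] M [-0.12 -1.07 -0.03] g 0.0156
```

Emit:
send_rows([
  {"dp": [-0.003, -0.0003, -0.0006], "rot": [0, 0.002, 0], "grip": 0.01},
])

```text
clock: 27.88
tcp_pos: [0.4995, 0.1116, 0.1133]
orientation: [2.115, 2.318, 0.013]
contact_force: [7.1, -0.4, -3.6]
grip_width: 0.0154
```

```bash
python3 -c "
from h import *
st()"
```

```text
27.875 tcp [0.4995 0.1116 0.1133] x-yaw 1.6626 toolz [ 0.0085  0.0034 -1.    ] fix [-0.0034  0.0085  0.    ] j [-0.94  0.46  0.76  2.09 -0.46  0.75  1.77] F [ 7.14 -0.41 -3.62] M [-0.08 -1.21 -0.07] g 0.0154
```

Emit:
send_rows([
  {"dp": [-0.003, -0.0003, -0.0006], "rot": [0, 0.002, 0], "grip": 0.01},
])

```text
clock: 28.0
tcp_pos: [0.4984, 0.1115, 0.1133]
orientation: [2.113, 2.317, 0.015]
contact_force: [7.4, -0.4, -3.1]
grip_width: 0.0157
```

```bash
python3 -c "
from h import *
st()"
```

```text
28.0 tcp [0.4984 0.1115 0.1133] x-yaw 1.6628 toolz [ 0.0105  0.0037 -0.9999] fix [-0.0037  0.0105  0.    ] j [-0.94  0.45  0.76  2.1  -0.46  0.75  1.77] F [ 7.38 -0.36 -3.05] M [-0.17 -1.18 -0.07] g 0.0157
```

Emit:
send_rows([
  {"dp": [0, 0, 0], "rot": [0, 0, 0], "grip": 0.01},
])

```text
clock: 28.12
tcp_pos: [0.4983, 0.1115, 0.1133]
orientation: [2.113, 2.318, 0.015]
contact_force: [-0.1, -0.4, -3.2]
grip_width: 0.0153
```

Emit:
send_rows([
  {"dp": [0, 0, 0], "rot": [0, 0, 0], "grip": 0.025},
  {"dp": [0, 0, 0], "rot": [-0.003, 0.008, 0], "grip": 0.025},
  {"dp": [0, 0, 0], "rot": [0, 0.002, 0], "grip": 0.02},
  {"dp": [0, 0, 0], "rot": [0, 0, 0], "grip": 0.01},
  {"dp": [0, 0, -0.0002], "rot": [0, 0, 0], "grip": 0.01},
])

```text
clock: 28.75
tcp_pos: [0.4969, 0.1118, 0.1132]
orientation: [-2.115, -2.318, 0.002]
contact_force: [-1.1, -0.2, 5.7]
grip_width: 0.0154
```

```bash
python3 -c "
from h import *
st()"
```

```text
28.75 tcp [0.4969 0.1118 0.1132] x-yaw 1.6625 toolz [-0.0034  0.0015 -1.    ] fix [-0.0015 -0.0034 -0.    ] j [-0.94  0.46  0.76  2.09 -0.46  0.77  1.77] F [-1.15 -0.22  5.66] M [-0.01  0.34 -0.24] g 0.0154
```

Emit:
send_rows([
  {"dp": [-0.003, -0.0003, -0.0006], "rot": [0, 0.002, 0], "grip": 0.01},
])

```text
clock: 28.88
tcp_pos: [0.4964, 0.1116, 0.1132]
orientation: [-2.117, -2.32, -0.002]
contact_force: [8.4, 0.7, -1.9]
grip_width: 0.0158
```

Emit:
send_rows([
  {"dp": [-0.003, -0.0003, -0.0007], "rot": [0, 0.003, 0], "grip": 0.01},
])

```text
clock: 29.0
tcp_pos: [0.496, 0.1116, 0.1132]
orientation: [2.117, 2.32, 0.005]
contact_force: [8.3, -0.3, -1.1]
grip_width: 0.0157
```

Emit:
send_rows([
  {"dp": [-0.003, -0.0003, -0.0007], "rot": [0, 0.003, 0], "grip": 0.01},
])

```text
clock: 29.12
tcp_pos: [0.4958, 0.1115, 0.1132]
orientation: [2.115, 2.319, 0.008]
contact_force: [7.6, -0.7, -2.1]
grip_width: 0.0155
```

```bash
python3 -c "
from h import *
st()"
```

```text
29.125 tcp [0.4958 0.1115 0.1132] x-yaw 1.6627 toolz [ 0.0055  0.0018 -1.    ] fix [-0.0018  0.0055  0.    ] j [-0.94  0.45  0.76  2.1  -0.46  0.75  1.77] F [ 7.55 -0.66 -2.08] M [-0.03 -1.25 -0.02] g 0.0155
```

Clean drag reads about 8 N, slightly tight. Backing off about 0.1 rad and rechecking.

Emit:
send_rows([
  {"dp": [0, 0, 0], "rot": [0, 0, 0], "grip": 0.04},
  {"dp": [0, 0, 0], "rot": [0, 0, 0], "grip": 0.04},
  {"dp": [0, 0, 0.05], "rot": [0, 0.004, 0], "grip": 0.06},
  {"dp": [0, 0, 0.06], "rot": [0, 0, 0], "grip": 0.07},
  {"dp": [0, 0, 0.06], "rot": [0, 0, 0], "grip": 0.07},
  {"dp": [0, 0, 0.05], "rot": [0, 0, 0], "grip": 0.07},
  {"dp": [0.05, 0.003, 0.003], "rot": [0, 0, 0], "grip": 0.07},
  {"dp": [0.05, 0.002, 0], "rot": [0, 0, 0], "grip": 0.07},
  {"dp": [0, 0, -0.03], "rot": [-0.005, 0, 0], "grip": 0.07},
  {"dp": [0, 0, 0], "rot": [-0.005, 0, 0], "grip": 0.07},
])

```text
clock: 30.38
tcp_pos: [0.5933, 0.1182, 0.3144]
orientation: [-2.105, -2.329, 0.003]
contact_force: [0.4, -0.2, -0.2]
grip_width: 0.0696
```

```bash
python3 -c "
from h import *
st()"
```

```text
30.375 tcp [0.5933 0.1182 0.3144] x-yaw 1.6716 toolz [-2.8e-03  2.0e-04 -1.0e+00] fix [-0.0002 -0.0028 -0.    ] j [-0.99  0.41  0.95  1.67 -0.35  1.25  1.71] F [ 0.39 -0.21 -0.19] M [-0.05  0.01  0.01] g 0.0696
```

Emit:
send_rows([
  {"dp": [0.002, -0.001, -0.028], "rot": [0, -0.003, 0], "grip": 0.065},
  {"dp": [0, 0, -0.012], "rot": [0, 0, 0], "grip": 0.06},
  {"dp": [0, 0, 0], "rot": [0, 0, 0], "grip": 0.05},
  {"dp": [0, 0, 0], "rot": [0, 0, 0], "grip": 0.03},
  {"dp": [0, 0, 0], "rot": [0, 0, 0], "grip": 0.03},
  {"dp": [0, 0, 0], "rot": [0, 0, 0], "grip": 0.03},
])

```text
clock: 31.12
tcp_pos: [0.5956, 0.1167, 0.2775]
orientation: [2.105, 2.329, 0.005]
contact_force: [2.0, 0.0, -7.6]
grip_width: 0.0387
```

```bash
python3 -c "
from h import *
st()"
```

```text
31.125 tcp [0.5956 0.1167 0.2775] x-yaw 1.6715 toolz [ 3.7e-03  9.0e-04 -1.0e+00] fix [-0.0009  0.0037  0.    ] j [-0.97  0.44  0.93  1.72 -0.38  1.17  1.74] F [ 1.97  0.02 -7.59] M [-0.2  -0.48 -0.04] g 0.0387
```

Emit:
send_rows([
  {"dp": [0, 0, 0], "rot": [0, 0, 0.05], "grip": 0.03},
  {"dp": [0, 0, 0], "rot": [0, 0, 0.04], "grip": 0.03},
  {"dp": [0, 0, 0], "rot": [0, 0, 0], "grip": 0.03},
])

```text
clock: 31.5
tcp_pos: [0.5956, 0.1168, 0.2775]
orientation: [1.995, 2.424, 0.005]
contact_force: [1.8, -1.6, -6.2]
grip_width: 0.0389
```

```bash
python3 -c "
from h import *
st()"
```

```text
31.5 tcp [0.5956 0.1168 0.2775] x-yaw 1.7645 toolz [ 0.0036  0.0011 -1.    ] fix [-0.0011  0.0036  0.    ] j [-0.95  0.43  0.9   1.72 -0.37  1.17  1.82] F [ 1.83 -1.64 -6.21] M [-0.18 -0.41  0.13] g 0.0389
```

Emit:
send_rows([
  {"dp": [0, 0, 0], "rot": [0, 0, 0], "grip": 0.065},
  {"dp": [0, 0, 0], "rot": [0, 0, 0], "grip": 0.065},
  {"dp": [0, 0, 0.05], "rot": [0, 0, 0], "grip": 0.065},
  {"dp": [-0.02, -0.001, 0.03], "rot": [0, 0, -0.05], "grip": 0.065},
  {"dp": [-0.05, -0.003, 0], "rot": [0, 0, -0.04], "grip": 0.05},
  {"dp": [-0.03, -0.002, -0.02], "rot": [0, 0, 0], "grip": 0.04},
  {"dp": [0, 0, -0.04], "rot": [0, 0, 0], "grip": 0.04},
  {"dp": [0, 0, -0.05], "rot": [0, 0, 0], "grip": 0.04},
  {"dp": [0, 0, -0.03], "rot": [0, 0, 0], "grip": 0.04},
  {"dp": [0, 0, 0], "rot": [0, 0, 0], "grip": 0.04},
])

```text
clock: 32.75
tcp_pos: [0.4957, 0.1136, 0.2225]
orientation: [2.107, 2.329, 0.027]
contact_force: [-0.3, -0.6, -0.1]
grip_width: 0.0402
```

```bash
python3 -c "
from h import *
st()"
```

```text
32.75 tcp [0.4957 0.1136 0.2225] x-yaw 1.671 toolz [ 0.0118  0.0125 -0.9999] fix [-0.0125  0.0118  0.    ] j [-1.14  0.3   0.97  2.01 -0.31  0.97  1.65] F [-0.31 -0.61 -0.06] M [ 0.01 -0.01  0.02] g 0.0402
```

Emit:
send_rows([
  {"dp": [-0.002, -0.002, -0.02], "rot": [-0.012, 0.01, -0.008], "grip": 0.04},
  {"dp": [-0.002, 0, -0.045], "rot": [0, 0.005, 0], "grip": 0.04},
  {"dp": [0, 0, -0.03], "rot": [0, 0.005, 0], "grip": 0.04},
  {"dp": [0, 0, 0], "rot": [0, 0, 0], "grip": 0.04},
])

```text
clock: 33.25
tcp_pos: [0.4976, 0.1139, 0.1324]
orientation: [-2.114, -2.32, -0.009]
contact_force: [0.1, -0.1, 1.0]
grip_width: 0.0401
```

```bash
python3 -c "
from h import *
st()"
```

```text
33.25 tcp [0.4976 0.1139 0.1324] x-yaw 1.6634 toolz [ 0.0018  0.0059 -1.    ] fix [-0.0059  0.0018  0.    ] j [-1.01  0.45  0.84  2.08 -0.47  0.81  1.79] F [ 0.11 -0.13  1.03] M [0.   0.04 0.01] g 0.0401
```

Emit:
send_rows([
  {"dp": [-0.002, -0.002, -0.016], "rot": [-0.004, 0.002, 0], "grip": 0.03},
  {"dp": [0, 0, -0.003], "rot": [0, 0, 0], "grip": 0.025},
  {"dp": [0, 0, 0], "rot": [-0.001, 0.002, 0], "grip": 0.02},
  {"dp": [0, 0, 0], "rot": [0, 0.002, 0], "grip": 0.01},
  {"dp": [0, 0, -0.0003], "rot": [0, 0, 0], "grip": 0.01},
])

```text
clock: 33.88
tcp_pos: [0.4985, 0.1123, 0.1166]
orientation: [-2.116, -2.32, -0.006]
contact_force: [-0.8, -1.0, -1.0]
grip_width: 0.0151
```

```bash
python3 -c "
from h import *
st()"
```

```text
33.875 tcp [0.4985 0.1123 0.1166] x-yaw 1.6628 toolz [ 0.0017  0.0036 -1.    ] fix [-0.0036  0.0017  0.    ] j [-0.98  0.47  0.82  2.09 -0.5   0.78  1.81] F [-0.84 -0.95 -1.03] M [-0.2   0.03 -0.07] g 0.0151
```

Emit:
send_rows([
  {"dp": [-0.003, -0.0003, -0.0006], "rot": [0, 0.002, 0], "grip": 0.01},
])

```text
clock: 34.0
tcp_pos: [0.4972, 0.1122, 0.1165]
orientation: [2.117, 2.321, 0.008]
contact_force: [6.9, -1.0, -1.6]
grip_width: 0.0158
```

Emit:
send_rows([
  {"dp": [-0.003, -0.0003, -0.0007], "rot": [0, 0.003, 0], "grip": 0.01},
])

```text
clock: 34.12
tcp_pos: [0.4963, 0.1122, 0.1165]
orientation: [2.116, 2.321, 0.01]
contact_force: [6.8, -0.1, -3.0]
grip_width: 0.0153
```

Emit:
send_rows([
  {"dp": [-0.003, -0.0003, -0.0007], "rot": [0, 0.003, 0], "grip": 0.01},
])

```text
clock: 34.25
tcp_pos: [0.4954, 0.1122, 0.1165]
orientation: [2.115, 2.32, 0.012]
contact_force: [5.5, 0.7, -2.3]
grip_width: 0.0156
```

```bash
python3 -c "
from h import *
st()"
```

```text
34.25 tcp [0.4954 0.1122 0.1165] x-yaw 1.6632 toolz [ 0.0066  0.0044 -1.    ] fix [-0.0044  0.0066  0.    ] j [-0.99  0.47  0.82  2.1  -0.5   0.77  1.81] F [ 5.47  0.73 -2.3 ] M [-0.1  -1.04 -0.03] g 0.0156
```

Steady drag is 6.9, 6.8 and 5.5 N, inside the 5–7 N band. Releasing, backing off and taking a final look.

Emit:
send_rows([
  {"dp": [0, 0, 0], "rot": [0, 0, 0], "grip": 0.04},
  {"dp": [0, 0, 0], "rot": [0, 0, 0], "grip": 0.04},
  {"dp": [-0.002, 0, 0.04], "rot": [0, 0.006, 0], "grip": 0.05},
  {"dp": [-0.01, 0, 0.06], "rot": [0, 0, 0], "grip": 0.06},
  {"dp": [-0.02, 0, 0.05], "rot": [0, 0, 0], "grip": 0.06},
  {"dp": [0, 0, 0], "rot": [0, 0, 0], "grip": 0.06},
  {"dp": [0, 0, 0], "rot": [0, 0, 0], "grip": 0.06},
])

```text
clock: 35.12
tcp_pos: [0.4599, 0.1137, 0.2695]
orientation: [-2.107, -2.32, 0.0]
contact_force: [-0.2, 0.2, -0.4]
grip_width: 0.0599
```

Run:
```python
from h import *
st()
s=imaging.grab_frame("scene");w=imaging.grab_frame("wrist")
a=cv2.resize(s["img"][100:300,100:400,::-1],(600,400),interpolation=cv2.INTER_CUBIC)
b=cv2.resize(s["img"][185:245,280:350,::-1],(200,172),interpolation=cv2.INTER_CUBIC)
c=np.full((400,200,3),0,np.uint8);c[:172]=b;c[200:350]=cv2.resize(w["img"][:,:,::-1],(200,150))
cv2.imwrite("pics/final.png",np.hstack([a,c]))
```

```text
35.125 tcp [0.4599 0.1137 0.2695] x-yaw 1.6669 toolz [-0.0061  0.0054 -1.    ] fix [-0.0054 -0.0061 -0.    ] j [-1.32  0.14  1.07  2.02 -0.15  1.07  1.49] F [-0.24  0.16 -0.38] M [-0.02  0.    0.05] g 0.0599
```

View pics/final.png

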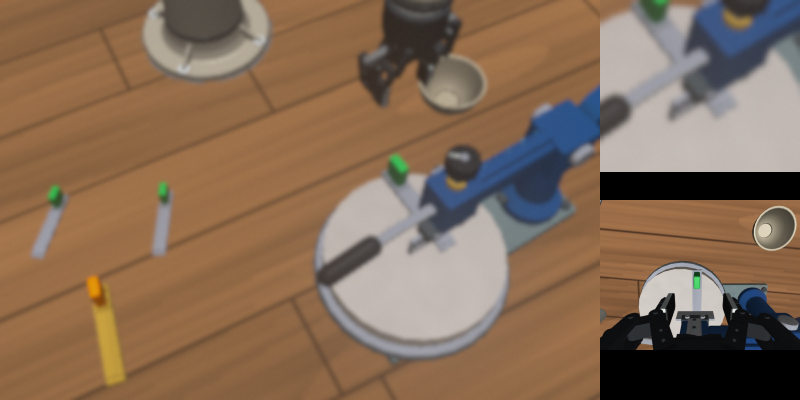

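The final view shows the gauge in the gap with its tip out behind the blade at (440,243) and its grip at (398,168). The gripper is clear, and gauge10 and the bowl are where they were.

```bash
python3 -c "
from bench import hand_in
print(hand_in())"
```

```text
the job is handed in; nothing more can be done
None
```

The 6 mm gauge is lying in the gap, just dragging, with its tip out behind the blade, and I handed the job in at about 35 s of the 72 s allowed. No verdict came back.

- **Knob setting:** I turned it 2.95 rad clockwise in two steps. That was too tight: the gauge would not slide at a 13 N pull, and pulling also lifted it slightly. I let go and backed off 0.57 rad, then another 0.09 rad.
- **Drag:** After the first back-off the pulls disagreed: 5.5 to 7.4 N, then 7.6 to 8.4 N in the cleaner check, so I backed off again. The last three pulls slid steadily at 6.9, 6.8 and 5.5 N, inside the 5–7 N band. That means a nip of about 4.5 N, but the force readings are noisy to about 1 N.
- **Last look:** The gripper was open and clear. In the final picture gauge10 and the bowl are where they were. The bottle and cup are outside that picture, but the arm never went near them.

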